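# Reload the conditioning box with turning blanks

## Task

Slide the clear hatch of the plywood conditioning box right back, take out the dry turned knob and stand it upright in the shallow steel tray. Then stack all the pale wooden blanks lying on the bench flat in one pile on the dark mat in the box, lined up with the mat and with all their edges flush, and finally slide the hatch fully shut. Leave the other things on the bench where they are.

Things in the scene. Friction and masses are not known exactly. Their poses are not given: they have to be found in the camera images.
- box: Low open-topped plywood conditioning box, fixed to the bench, outside 170 (its x) x 280 (its y) x 76 mm high; origin under its centre. Walls and floor 10 mm thick, so the inside is 150 x 260 x 66 mm deep. x points from the front wall (the robot's side) to the rear wall, along the hatch's track; two runners 12 mm high carry the track on 200 mm behind the rear wall, at the level of the wall tops.
- mat (a point): Centre of the dark rubber mat, 82 x 64 mm, let in flush in the middle of the box's inner floor (10 mm above the bench); its long side and x axis run along the box's x.
- hatch (a joint): Clear flat hatch with an aluminium edge, 170 x 288 x 9 mm, that slides level on the box's wall tops along the box's x: 0 = fully shut, 0.19 m = right back, the whole box uncovered. Its top lies 85 mm above the bench. It stays where it is left and takes about 3 N to slide.
- hatch_grip (a point): Centre of the top of the hatch's handle, an upright dark wood bar standing on the hatch near its front edge, 14 mm thick (box x), 90 mm long (box y), rising 42 mm above the hatch; top 126 mm above the bench. Moves with the hatch; axes as the box's.
- knob: Dry turned wooden knob, a round squat piece 56 mm in diameter up to 32 mm height, then rounded to its top at 46 mm; origin at the centre of its underside, z up. It starts standing inside the box, under the hatch.
- tray: Shallow square dark steel tray, 120 x 120 x 22 mm, fixed on the bench; walls and floor 6 mm; origin under its centre.
- tray_floor (a point): Centre of the tray's inner floor, 6 mm above the bench.
- blank0: Pale wooden blank (one of three to five alike), a flat board 70 x 52 x 12 mm; origin at the centre of its underside, x along its 70 mm side, z up. Starts flat on the bench; None if absent.
- blank1: Pale wooden blank (one of three to five alike), a flat board 70 x 52 x 12 mm; origin at the centre of its underside, x along its 70 mm side, z up. Starts flat on the bench; None if absent.
- blank2: Pale wooden blank (one of three to five alike), a flat board 70 x 52 x 12 mm; origin at the centre of its underside, x along its 70 mm side, z up. Starts flat on the bench; None if absent.
- blank3: Pale wooden blank (one of three to five alike), a flat board 70 x 52 x 12 mm; origin at the centre of its underside, x along its 70 mm side, z up. Starts flat on the bench; None if absent.
- blank4: Pale wooden blank (one of three to five alike), a flat board 70 x 52 x 12 mm; origin at the centre of its underside, x along its 70 mm side, z up. Starts flat on the bench; None if absent.
- jar: Bystander: amber glass jar, 66 mm diameter, 90 mm high; leave it alone.
- glue: Bystander: white glue bottle, 60 mm diameter, 160 mm high; leave it alone.
- chisel: Bystander: hand tool lying on the bench, 200 mm long; leave it alone.
- offcut: Bystander: dark round offcut, 90 mm diameter, 50 mm high; leave it alone.
- mug: Bystander: white mug, 84 mm diameter, 90 mm high; leave it alone.
There are look-alikes about, which are no part of the job. Leave any blue or turquoise look-alike of the blank3 alone.

How it is judged:
On the way, in this order (a step that is already met when the one before it is completed fails the run):
1. the hatch is slid right back (value of joint hatch above 0.172 m), for 0.2 s.
2. the knob stands upright in the tray (horizontal distance between knob and tray_floor below 0.035 m and z of knob in the frame of tray_floor below 0.01 m and angle between knob's own z axis and vertical below 0.15 rad and linear speed of knob below 0.02 m/s), for 0.2 s.
3. all the blanks lie in one square pile on the mat (horizontal distance between each of blank0, blank1, blank2, blank3, blank4 and mat below 0.015 m and z of each of blank0, blank1, blank2, blank3, blank4 in the frame of mat below 0.056 m and angle between the z axis of each of blank0, blank1, blank2, blank3, blank4 and the z axis of mat, either way round below 0.06 rad and angle between the x axis of each of blank0, blank1, blank2, blank3, blank4 and the x axis of mat, either way round below 0.12 rad and linear speed of each of blank0, blank1, blank2, blank3, blank4 below 0.02 m/s and horizontal distance between blank0 and blank1 below 0.008 m and angle between the x axis of blank0 and the x axis of blank1, either way round below 0.1 rad and horizontal distance between each of blank0, blank1 and blank2 below 0.008 m and angle between the x axis of each of blank0, blank1 and the x axis of blank2, either way round below 0.1 rad and horizontal distance between each of blank0, blank1, blank2 and blank3 below 0.008 m and angle between the x axis of each of blank0, blank1, blank2 and the x axis of blank3, either way round below 0.1 rad and horizontal distance between each of blank0, blank1, blank2, blank3 and blank4 below 0.008 m and angle between the x axis of each of blank0, blank1, blank2, blank3 and the x axis of blank4, either way round below 0.1 rad), for 0.2 s.
4. the hatch is fully shut (value of joint hatch below 0.006 m), for 0.2 s.
At the end, for the whole second after the job is handed in: Hatch shut within 6 mm; knob upright on the tray floor; all blanks present flat in one pile at rest, centres within 15 mm of the mat's and 8 mm of one another's, long sides within 0.12 rad of the mat's and 0.1 rad of one another's (all of step 2 and all of step 3 and value of joint hatch below 0.006 m); the robot touches nothing.
It fails at once if a bystander (jar, glue bottle, hand tool, round offcut, mug) is moved by more than 50 mm or knocked over (distance of any of jar, glue, chisel, offcut, mug from where it was at the start of the episode above 0.05 m or angle between any of jar, glue, mug's own z axis and vertical above 0.6 rad).
Of blank0, blank1, blank2, blank3, blank4 only 3 to 5 are there at a start; the rules pass over those that are not, and their reading is None.
At some moment in a run one of blank0, blank1, blank2, blank3, blank4 may be knocked a few centimetres aside while the robot is not near it.
Once in a run the grip may slacken for a moment while it holds something.
It also fails if it takes over 210 s, if anything falls off the work surface, if the arm or the gripper's body presses on something with over 40 N, if the wrist force passes 120 N, or if a joint passes its speed limit or range.

## Robot

A 6-joint arm with a two-finger parallel gripper is mounted at the origin on the work surface. World frame = base frame: x ahead of the robot, y to its left, z up, the work surface at z = 0. Lengths are in m, angles in rad, forces in N, time in s.
With the tool pointing down it reaches from about 0.375 to 0.9 m from the base axis. Payload 3.1 kg.
Tool frame: the origin (TCP) lies midway between the tips of the shut fingers; the grasp point (between the pads) lies 19 mm behind it (grip_depth is the distance from the TCP to the grasp point, in m); y points along the fingers, z is the direction in which the jaws open and shut, and the axes are right-handed (so a half turn about y gives the same grasp; the last joint's range is limited). The gripper opens to 85 mm and grips with 20 to 120 N. Pads are 22 mm wide; open, the fingers measure 114 mm over their backs; the gripper's body (76 mm by 85 mm) begins 54 mm behind the grasp point. The pads swing forward as they close: fully open they stand 13 mm farther back than shut.
Start: joints at [-1.371, 0.527, 1.433, -0, 1.181, -0.178], TCP at [0.231, -0.581, 0.231] pointing down, gripper open.
Joint ranges: [-3.08, 3.08], [-0.75, 2.2], [0.22, 2.44], [-1.43, 4.57], [0, 2.65], [-2.85, 2.85]. Speed limits (rad/s): [2.79, 2.79, 3.14, 3.14, 3.14, 3.14].

## Interface

Orientations are given as a unit quaternion [x, y, z, w].
In Python, from station import sense, snapshot, camera_model, sign_off, grip_depth gives the robot as it stands.
- The arm moves only by the tool play_rows, never from a script. Its argument "deltas" is a list of rows, each a list of 6 numbers: the shift along the tool's x, y, z in m, then the turn, a rotation vector about the tool's x, y, z in rad. A call has 1 to 12 rows; each row is the pose to reach, as a shift and turn from the pose commanded when the call began, along the tool's axes at that moment; what a row does not reach only later rows make up. A row lasts 1/10 s, in which the tool goes at most 50 mm and 8.59 degrees, less where a joint would pass 70% of its speed; a pose out of reach is approached as far as the arm can. A call with a gripper value outside its range is refused whole. "gripper" is the finger opening in m, from 0 to 0.0854, set as the call begins (left out, the last holds). The fingers move at their own pace and stop on an object; "force" is the grip in N (left out, the last holds). Time passes only in rows, so rows that repeat a pose let the fingers close. It gives the time, the measured TCP pose, the force and the opening at its end, in the units of the state.
- sense(): the state, without advancing time (a new reading comes with each control period).
- snapshot(name): name is "scene" or "top" or "wrist"; returns the picture (400x640x3 uint8, red, green, blue); there is no depth.
- camera_model(name): a dict with "fx", "fy", "cx", "cy" (pixels), "camera_from_world" (4x4, takes a point from world to camera coordinates). Camera axes: x right, y up, looking along -z (the intrinsics and any distortion apply to the point x, -y, -z); pixel columns grow to the right and rows downward; lengths in m; the calibration is good to about 2 mm. A picture is of the moment at which its call begins: read the wrist's pose just before it. camera_model takes no time and is no camera call; for the wrist camera it gives the pose at the moment of the call.
- sign_off(): hands the job in, once; it reports no verdict.
The state is a dict: "t": time; "q": joint angles; "qd": joint speeds; "tau": joint torques, N m; "tcp_pos": TCP position; "tool_rot": TCP orientation; "force": force on the tool from outside, world axes, zero at the start; "ft_torque": the same for the moment, N m; "finger_gap": opening from 0.0 (shut) to 1.0 (fully open).
Only numpy, scipy, OpenCV 4.12 (cv2) and the standard library are available. Lean on these libraries where they do the work, as an engineer would, in place of code of your own. Each camera call takes 0.05 s, during which the arm holds its last target.

## Working session

There is one attempt and no reset: what is moved stays moved. The work goes in short steps, Python scripts to look and compute and a tool call to move; the robot and the scene stay as the last step left them, time stands still between calls to the robot, and variables do not carry over. Pictures are saved under pics/ and viewed, and the job is handed in when it is done.

Besides the shell and the picture viewer there is one more tool, called after "Emit:" as name(argument=value, ...), one argument or row to a line, values as JSON. play_rows: Moves the arm, as the interface text tells. Its arguments: {"type":"object","properties":{"deltas":{"type":"array"},"gripper":{"type":"number"},"force":{"type":"number"}},"required":["deltas"]}

```bash
ls; mkdir -p pics
python3 - <<'E'
from station import *
import cv2
print(sense()); print(grip_depth)
for n in ["scene","top","wrist"]:
    m=camera_model(n); print(n,m)
    cv2.imwrite(f"pics/{n}0.png",snapshot(n)[:,:,::-1])
E
```

```text
pics
{'t': 0.0, 'q': array([-1.37051808e+00,  5.28483957e-01,  1.43395818e+00, -4.39121174e-05,
        1.18139259e+00, -1.78501262e-01]), 'qd': array([-0.00167212,  0.00051029, -0.0001161 , -0.00025261, -0.00020191,
       -0.00018444]), 'tau': array([ 5.34451756e-04, -4.42353487e+01, -1.78022182e+01, -6.75442652e-05,
        8.35040380e-03,  1.17268648e-07]), 'tcp_pos': array([ 0.23098093, -0.57994769,  0.23030493]), 'tool_rot': array([-0.13314834,  0.69525416, -0.69366918,  0.13310237]), 'force': array([-0.20363587, -1.09249337, -0.97848886]), 'ft_torque': array([ 0.02490763, -0.03320093, -0.08499373]), 'finger_gap': 1.0026846164122543}
0.0187
scene {'fx': 440.4381591308707, 'fy': 440.4381591308707, 'cx': 323.7709044112436, 'cy': 201.10318608995746, 'camera_from_world': array([[-0.82416255,  0.5662551 ,  0.01054734,  0.43221214],
       [-0.38726918, -0.57704885,  0.71905299,  0.11247855],
       [ 0.41325375,  0.58853189,  0.6948752 , -1.87073928],
       [ 0.        ,  0.        ,  0.        ,  1.        ]])}
top {'fx': 467.0164054141472, 'fy': 467.0164054141472, 'cx': 324.4992672135803, 'cy': 201.74006417362654, 'camera_from_world': array([[ 0.01265617, -0.99988029, -0.00890136, -0.01198077],
       [ 0.99491378,  0.01170264,  0.10004804, -0.51735699],
       [-0.09993189, -0.01012231,  0.99494279, -1.49718692],
       [ 0.        ,  0.        ,  0.        ,  1.        ]])}
wrist {'fx': 342.0837876077764, 'fy': 342.0837876077764, 'cx': 322.1969167928597, 'cy': 199.42436916010615, 'camera_from_world': array([[ 0.36900396, -0.92942705, -0.00119695, -0.62471213],
       [ 0.89210502,  0.35454695, -0.28008051,  0.03637066],
       [ 0.26073878,  0.10228301,  0.95997577, -0.3794968 ],
       [ 0.        ,  0.        ,  0.        ,  1.        ]])}
```

View pics/scene0.png

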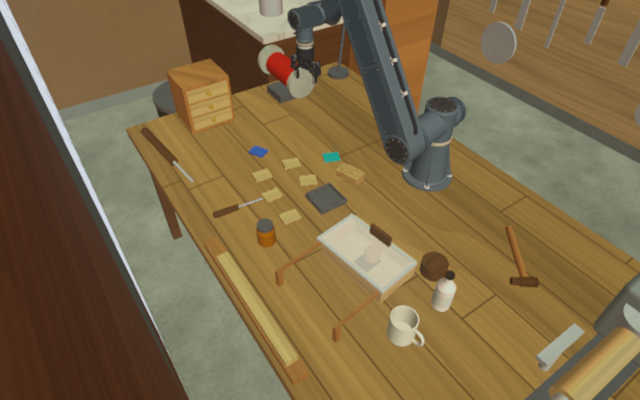

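View pics/top0.png

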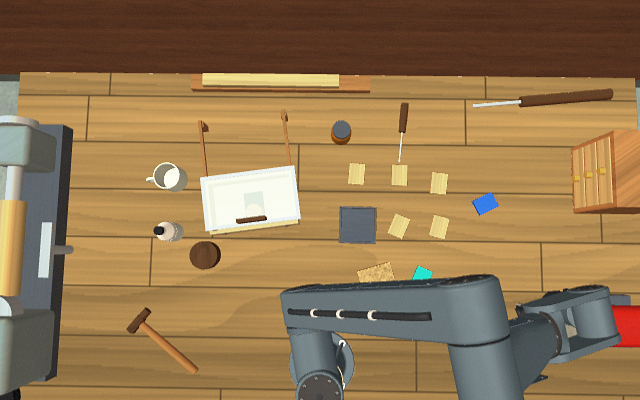

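View pics/wrist0.png

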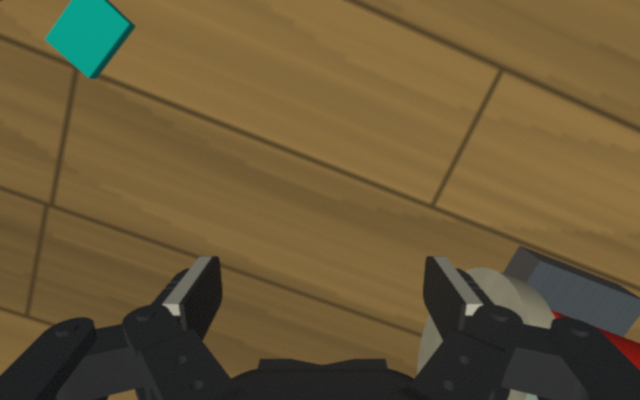

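Run:
```python
import cv2
a=cv2.imread("pics/top0.png")
cv2.imwrite("pics/top0_b.png",cv2.resize(a[140:300,320:520],None,fx=4,fy=3.7,interpolation=cv2.INTER_CUBIC)[:600,:800])
cv2.imwrite("pics/top0_a.png",cv2.resize(a[100:250,185:320],None,fx=4,fy=4,interpolation=cv2.INTER_CUBIC))
b=cv2.imread("pics/scene0.png")
cv2.imwrite("pics/scene0_a.png",cv2.resize(b[135:325,240:460],None,fx=3,fy=3,interpolation=cv2.INTER_CUBIC))
```

```text
(no output)
```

View pics/top0_b.png

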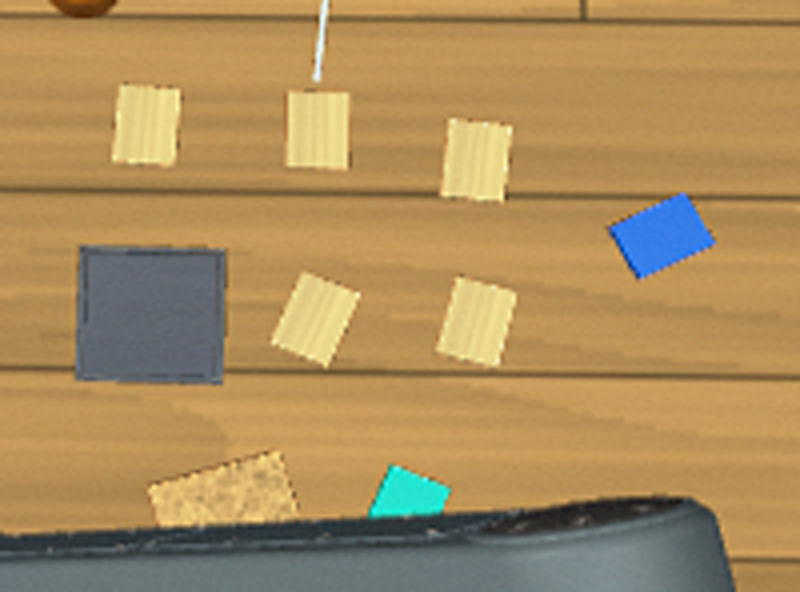

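View pics/top0_a.png

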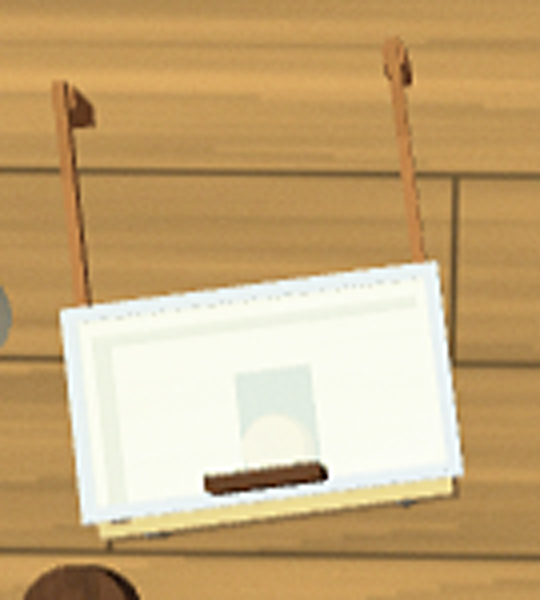

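View pics/scene0_a.png

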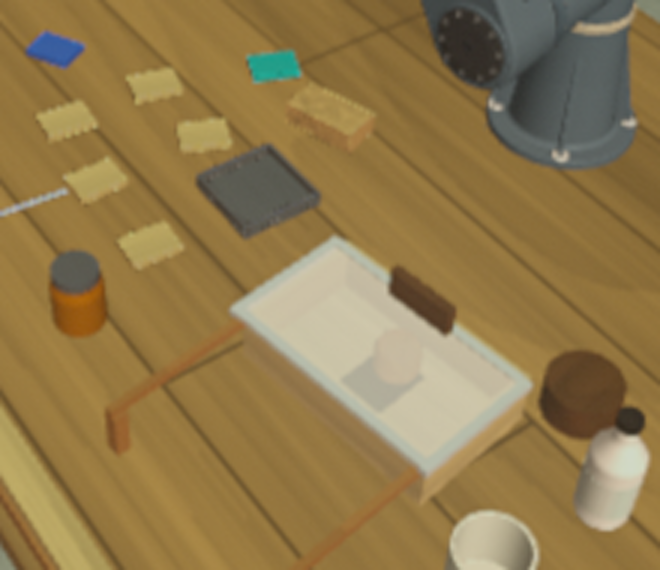

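```bash
cat > h.py <<'E'
import numpy as np, cv2, json
from station import *
from scipy.spatial.transform import Rotation as R
def ray(m,uv):
    T=np.array(m['camera_from_world']); Rm=T[:3,:3]; c=-Rm.T@T[:3,3]
    d=np.array([(uv[0]-m['cx'])/m['fx'],-(uv[1]-m['cy'])/m['fy'],-1.0])
    return c,Rm.T@d
def onz(m,uv,z):
    c,d=ray(m,uv); return c+d*(z-c[2])/d[2]
def tri(obs):
    A=np.zeros((3,3));b=np.zeros(3)
    for m,uv in obs:
        c,d=ray(m,uv); d=d/np.linalg.norm(d); P=np.eye(3)-np.outer(d,d); A+=P;b+=P@c
    return np.linalg.solve(A,b)
def proj(m,p):
    T=np.array(m['camera_from_world']); q=T[:3,:3]@np.asarray(p)+T[:3,3]
    return np.array([m['cx']+m['fx']*q[0]/-q[2], m['cy']-m['fy']*q[1]/-q[2]])
def delta(pos,yaw,tilt=None):
    """tool delta to world pose. yaw = world angle of jaw axis (tool z), tool pointing down"""
    s=sense(); p=s['tcp_pos']; Rc=R.from_quat(s['tool_rot'])
    best=None
    for k in (0,np.pi):
        y=np.array([0,0,-1.]); z=np.array([np.cos(yaw+k),np.sin(yaw+k),0]); x=np.cross(y,z)
        Rt=R.from_matrix(np.c_[x,y,z]); r=(Rc.inv()*Rt).as_rotvec()
        if best is None or np.linalg.norm(r)<np.linalg.norm(best): best=r
    d=Rc.inv().apply(np.asarray(pos)-p)
    return np.r_[d,best]
def show(s=None):
    s=s or sense(); z=R.from_quat(s['tool_rot']).as_matrix()
    print('t',round(s['t'],2),'tcp',s['tcp_pos'].round(4),'jawyaw',np.degrees(np.arctan2(z[1,2],z[0,2])).round(1),'down',z[:,1].round(3),'q',s['q'].round(2),'F',s['force'].round(1),'gap',round(s['finger_gap'],3))
E
python3 - <<'E'
from h import *
t=camera_model('top');s=camera_model('scene')
T=[(300.75,218.5),(294.25,165.5),(205.5,230.75),(200.5,177.5)]
S=[(352.7,214.3),(317.3,238.3),(416.7,262.7),(382.3,292.3)]
for a,b in zip(T,S): print(tri([(t,a),(s,b)]).round(4), onz(t,a,.085).round(4), onz(s,b,.085).round(4))
# handle top ends from top crop: 
print('blanks')
sc=lambda x,y:(320+x/4,140+y/3.7)
B={'A':[(120,85),(181,89),(177,166),(112,161)],'B':[(288,91),(350,93),(348,170),(286,167)],'C':[(449,118),(512,124),(505,202),(440,196)],'D':[(303,271),(360,293),(327,367),(271,343)],'E':[(458,277),(517,292),(499,368),(435,351)]}
for k,v in B.items():
    P=np.array([onz(t,sc(*p),.012) for p in v])[:,:2]; c=P.mean(0)
    l=(P[0]-P[3]+P[1]-P[2])/2; w=(P[1]-P[0]+P[2]-P[3])/2
    print(k,c.round(4),np.linalg.norm(l).round(4),np.linalg.norm(w).round(4),np.degrees(np.arctan2(l[1],l[0])).round(1),np.degrees(np.arctan2(w[0],-w[1])).round(1), 'scene px',proj(s,[*c,.012]).round(0))
P=np.array([onz(t,sc(*p),.022) for p in [(80,246),(226,250),(222,384),(77,380)]]); print('tray',P.mean(0),P)
E
```

```text
[0.4543 0.0711 0.0799] [0.458  0.0673 0.085 ] [0.4536 0.0784 0.085 ]
[0.6228 0.0943 0.079 ] [0.6255 0.0908 0.085 ] [0.6222 0.102  0.085 ]
[0.4146 0.3661 0.0834] [0.4161 0.3641 0.085 ] [0.4139 0.3682 0.085 ]
[0.5813 0.3896 0.0828] [0.5839 0.3863 0.085 ] [0.5794 0.3931 0.085 ]
blanks
A [ 0.6129 -0.1115] 0.0694 0.0522 -3.8 -3.8 scene px [288. 215.]
B [ 0.61   -0.2523] 0.0691 0.0512 -1.6 -1.9 scene px [270. 193.]
C [ 0.5847 -0.3827] 0.0706 0.0528 -6.0 -5.2 scene px [260. 174.]
D [ 0.4418 -0.2495] 0.0701 0.0501 -22.4 -23.2 scene px [306. 178.]
E [ 0.4403 -0.3816] 0.0687 0.0517 -14.8 -15.1 scene px [290. 162.]
tray [ 0.44291788 -0.11487324  0.022     ] [[ 0.50287528 -0.05643447  0.022     ]
 [ 0.50074544 -0.1755037   0.022     ]
 [ 0.38301798 -0.17244958  0.022     ]
 [ 0.38503282 -0.05510519  0.022     ]]
```

Run:
```python
from h import *
show(); print(delta([.47,-.2,.30],np.radians(180-8)).round(3),delta([.47,-.2,.30],np.radians(8)).round(3))
c,d=ray(camera_model('wrist'),(322,199)); print(c,d)
```

```text
t 0.15 tcp [ 0.231  -0.5801  0.2305] jawyaw -68.3 down [-0.     0.002 -1.   ] q [-1.37  0.53  1.43 -0.    1.18 -0.18] F [ 0.4 -0.5  0.8] gap 1.003
[-3.630e-01 -6.900e-02 -2.650e-01  1.000e-03 -1.052e+00 -1.000e-03] [-3.630e-01 -6.900e-02 -2.650e-01  1.000e-03 -1.332e+00 -1.000e-03]
[ 0.297036   -0.55476051  0.37386585] [-0.25979062 -0.10157597 -0.96030882]
```

Emit:
play_rows(
  deltas=[
    [-0.363, -0.069, -0.265, 0, -1.2, 0],
    [-0.363, -0.069, -0.265, 0, -1.2, 0],
    [-0.363, -0.069, -0.265, 0, -1.2, 0],
    [-0.363, -0.069, -0.265, 0, -1.2, 0],
    [-0.363, -0.069, -0.265, 0, -1.2, 0],
    [-0.363, -0.069, -0.265, 0, -1.2, 0],
    [-0.363, -0.069, -0.265, 0, -1.2, 0],
    [-0.363, -0.069, -0.265, 0, -1.2, 0],
    [-0.363, -0.069, -0.265, 0, -1.2, 0],
    [-0.363, -0.069, -0.265, 0, -1.2, 0],
    [-0.363, -0.069, -0.265, 0, -1.2, 0],
  ],
)

```text
t: 1.25
tcp_pos: [0.4709, -0.1989, 0.3004]
tool_rot: [0.503, -0.497, 0.497, -0.503]
force: [0.1, 0.2, -0.6]
finger_gap: 1.003
```

Run:
```python
from h import *
show(); m=camera_model('wrist'); cv2.imwrite('pics/w1.png',snapshot('wrist')[:,:,::-1]); np.save('w1.npy',m,allow_pickle=True)
print(delta([.445,.17,.26],np.radians(8)).round(3))
```

```text
t 1.25 tcp [ 0.4709 -0.1989  0.3004] jawyaw 0.7 down [-0. -0. -1.] q [-0.62  0.29  1.63 -0.    1.22 -0.63] F [ 0.1  0.2 -0.6] gap 1.003
[-0.37   0.04  -0.022  0.001 -0.13   0.   ]
```

View pics/w1.png

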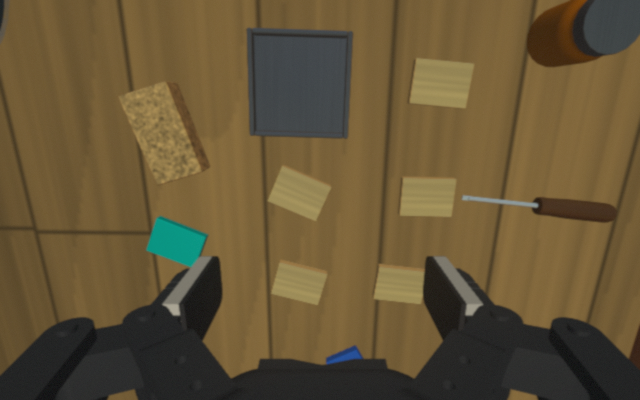

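Run:
```python
import cv2
a=cv2.imread("pics/w1.png")
cv2.imwrite("pics/w1c.png",cv2.resize(a[20:310,240:485],None,fx=2.06,fy=2.06,interpolation=cv2.INTER_CUBIC))
from h import *
m=np.load('w1.npy',allow_pickle=True).item(); t=camera_model('top')
# colour segmentation of the pale blanks
hsv=cv2.cvtColor(a,cv2.COLOR_BGR2HSV)
for p in [(441,83),(427,197),(400,284),(299,193),(300,283),(163,132),(350,150),(380,150)]: print(p,hsv[p[1],p[0]])
```

```text
(441, 83) [ 23 113 156]
(427, 197) [ 22 111 156]
(400, 284) [ 23 110 151]
(299, 193) [ 22 112 153]
(300, 283) [ 23 112 150]
(163, 132) [ 20 124 123]
(350, 150) [ 19 137 128]
(380, 150) [ 19 134 120]
```

View pics/w1c.png

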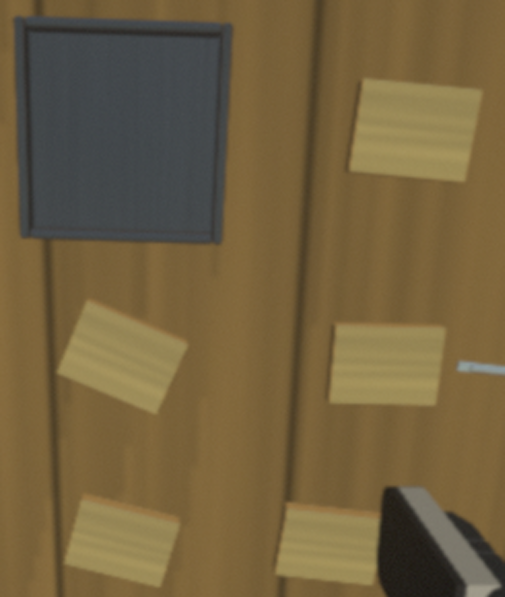

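Run:
```python
from h import *
m=np.load('w1.npy',allow_pickle=True).item(); t=camera_model('top')
w=lambda x,y:(240+x/2.06,20+y/2.06)
sc=lambda x,y:(320+x/4,140+y/3.7)
W={'A':[(482,92),(465,182),(349,171),(363,83)],'B':[(445,328),(437,405),(329,403),(335,326)],'D':[(188,346),(156,413),(57,374),(88,303)],'E':[(180,519),(160,586),(65,563),(83,499)]}
T={'A':[(120,85),(181,89),(177,166),(112,161)],'B':[(288,91),(350,93),(348,170),(286,167)],'D':[(303,271),(360,293),(327,367),(271,343)],'E':[(458,277),(517,292),(499,368),(435,351)]}
for k,v in W.items():
    P=np.array([onz(m,w(*p),.012) for p in v])[:,:2]; c=P.mean(0)
    l=(P[0]-P[3]+P[1]-P[2])/2; ww=(P[1]-P[0]+P[2]-P[3])/2
    print(k,c.round(4),np.linalg.norm(l).round(4),np.linalg.norm(ww).round(4),np.degrees(np.arctan2(l[1],l[0])).round(1),np.degrees(np.arctan2(ww[0],-ww[1])).round(1),
     'tri',np.mean([tri([(m,w(*a)),(t,sc(*b))]) for a,b in zip(v,T[k])],0).round(4))
P=np.array([onz(m,w(*p),.022) for p in [(15,17),(232,24),(221,243),(22,237)]]); print('tray',P.mean(0),P.round(3))
P=np.array([onz(m,w(*p),.006) for p in [(28,33),(219,38),(213,230),(33,227)]]); print('trayfloor',P.mean(0),P.round(3))
```

```text
A [ 0.6123 -0.11  ] 0.069 0.0492 -4.0 -4.3 tri [ 0.6124 -0.1106  0.0136]
B [ 0.6096 -0.2511] 0.0696 0.0511 -0.5 0.6 tri [ 0.6111 -0.2528  0.0064]
D [ 0.4413 -0.2487] 0.0683 0.0501 -22.7 -24.1 tri [ 0.4415 -0.2496  0.0093]
E [ 0.44  -0.379] 0.0678 0.0525 -13.6 -14.9 tri [ 0.4403 -0.383   0.0054]
tray [ 0.44314938 -0.11329055  0.022     ] [[ 0.385 -0.053  0.022]
 [ 0.503 -0.055  0.022]
 [ 0.501 -0.174  0.022]
 [ 0.383 -0.171  0.022]]
trayfloor [ 0.44255987 -0.11311525  0.006     ] [[ 0.389 -0.058  0.006]
 [ 0.497 -0.06   0.006]
 [ 0.497 -0.167  0.006]
 [ 0.387 -0.167  0.006]]
```

Emit:
play_rows(
  deltas=[
    [-0.33, 0.0, 0.0, 0, -0.13, 0],
    [-0.33, 0.0, 0.0, 0, -0.13, 0],
    [-0.33, 0.0, 0.0, 0, -0.13, 0],
    [-0.33, 0.0, 0.0, 0, -0.13, 0],
    [-0.33, 0.0, 0.0, 0, -0.13, 0],
    [-0.33, 0.0, 0.0, 0, -0.13, 0],
    [-0.33, 0.0, 0.0, 0, -0.13, 0],
    [-0.33, 0.0, 0.0, 0, -0.13, 0],
  ],
)

```text
t: 2.1
tcp_pos: [0.4675, 0.1312, 0.2998]
tool_rot: [0.534, -0.464, 0.463, -0.534]
force: [0.0, -0.5, -0.2]
finger_gap: 1.002
```

Run:
```python
from h import *
show(); m=camera_model('wrist'); cv2.imwrite('pics/w2.png',snapshot('wrist')[:,:,::-1]); np.save('w2.npy',m,allow_pickle=True)
```

```text
t 2.1 tcp [0.4675 0.1312 0.2998] jawyaw 8.0 down [-0.001  0.001 -1.   ] q [ 0.04  0.25  1.68  0.    1.21 -0.1 ] F [ 0.  -0.5 -0.2] gap 1.002
```

View pics/w2.png

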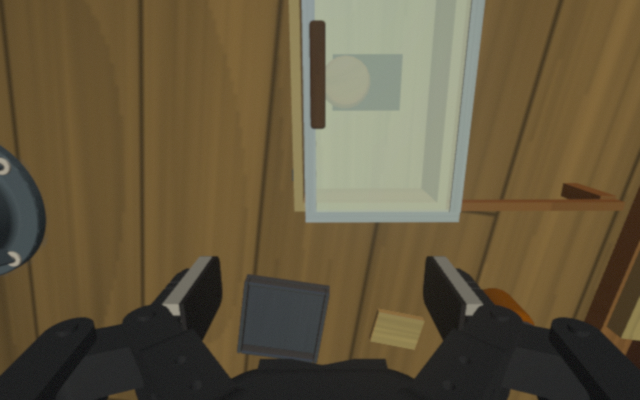

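Run:
```python
from h import *
a=cv2.imread('pics/w2.png'); cv2.imwrite('pics/w2c.png',cv2.resize(a[0:230,280:500],None,fx=2.6,fy=2.6,interpolation=cv2.INTER_CUBIC))
```

```text
(no output)
```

View pics/w2c.png

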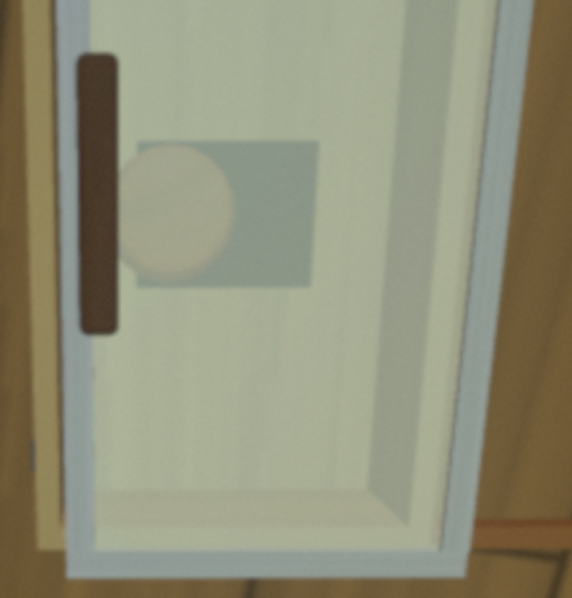

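Run:
```python
from h import *
m=np.load('w2.npy',allow_pickle=True).item(); t=camera_model('top')
w=lambda x,y:(280+x/2.6,y/2.6)
def q(n,pts,z):
    P=np.array([onz(m,w(*p),z) for p in pts]); print(n,P.mean(0).round(4)); print(P.round(4))
    for i in range(len(P)):
        d=P[(i+1)%len(P)]-P[i]; print('  ',np.linalg.norm(d).round(4),np.degrees(np.arctan2(d[1],d[0])).round(1))
q('mat',[(138,141),(319,141),(311,287),(137,287)],.010)
q('handle',[(77,54),(117,54),(117,334),(82,334)],.126)
q('hatch corners front/rear right',[(68,578),(466,577)],.085)
q('box front corner',[(40,549)],.076)
ta=lambda x,y:(185+x/4,100+y/4)
P=np.array([onz(t,ta(*p),.01) for p in [(235,373),(312,365)]]); print('mat rear top',P)
print('wristcam',ray(m,(0,0))[0],'topcam',ray(t,(0,0))[0])
print('handle top', [onz(t,ta(*p),.126).round(4) for p in [(205,474),(326,463)]])
print('boxfront top',[onz(t,ta(*p),.076).round(4) for p in [(103,538),(452,492)]])
print('rear runners', [onz(t,ta(*p),.076).round(4) for p in [(58,82),(392,40)]])
# knob circle: widest at z .032: left ~ hidden; right 234, top 145,bottom 278, centre y 211
print('knob',[onz(m,w(*p),.032).round(4) for p in [(234,211),(168,145),(168,278)]])
```

```text
mat [0.5077 0.2272 0.01  ]
[[0.4626 0.2531 0.01  ]
 [0.5435 0.2645 0.01  ]
 [0.5528 0.2013 0.01  ]
 [0.4716 0.19   0.01  ]]
   0.0817 8.0
   0.0638 -81.6
   0.082 -172.0
   0.0638 98.1
handle [0.4507 0.2191 0.126 ]
[[0.4379 0.2621 0.126 ]
 [0.4507 0.2639 0.126 ]
 [0.4632 0.1761 0.126 ]
 [0.4511 0.1744 0.126 ]]
   0.0129 8.0
   0.0887 -81.9
   0.0123 -172.0
   0.0887 98.5
hatch corners front/rear right [0.5419 0.0806 0.085 ]
[[0.4577 0.0685 0.085 ]
 [0.6262 0.0926 0.085 ]]
   0.1702 8.2
   0.1702 -171.8
box front corner [0.4439 0.0768 0.076 ]
[[0.4439 0.0768 0.076 ]]
   0.0 0.0
mat rear top [[0.5441334  0.26185857 0.01      ]
 [0.55153026 0.198304   0.01      ]]
wristcam [0.45744479 0.20084874 0.44320288] topcam [ 0.3652605  -0.02107989  1.54126923]
handle top [array([0.4531, 0.2609, 0.126 ]), array([0.4625, 0.1691, 0.126 ])]
boxfront top [array([0.4049, 0.3495, 0.076 ]), array([0.4444, 0.0762, 0.076 ])]
rear runners [array([0.7704, 0.3993, 0.076 ]), array([0.8077, 0.1312, 0.076 ])]
knob [array([0.5082, 0.2282, 0.032 ]), array([0.4754, 0.2507, 0.032 ]), array([0.484 , 0.1963, 0.032 ])]
```

Run:
```python
from h import *
print(delta([.4507,.2191,.16],np.radians(8)).round(4),delta([.4507,.2191,.098],np.radians(8)).round(4))
```

```text
[-0.0912  0.1398 -0.0042  0.0011 -0.0006  0.0006] [-0.0912  0.2018 -0.0042  0.0011 -0.0006  0.0006]
```

Emit:
play_rows(
  deltas=[
    [-0.0455, 0.03, -0.002, 0, 0, 0],
    [-0.091, 0.06, -0.004, 0, 0, 0],
    [-0.091, 0.105, -0.004, 0, 0, 0],
    [-0.091, 0.14, -0.004, 0, 0, 0],
    [-0.091, 0.17, -0.004, 0, 0, 0],
    [-0.091, 0.19, -0.004, 0, 0, 0],
    [-0.091, 0.2, -0.004, 0, 0, 0],
    [-0.091, 0.2, -0.004, 0, 0, 0],
  ],
  gripper=0.045,
)

```text
t: 2.95
tcp_pos: [0.4513, 0.2174, 0.0991]
tool_rot: [0.534, -0.466, 0.465, -0.532]
force: [-0.3, -0.3, 0.5]
finger_gap: 0.53
```

Emit:
play_rows(
  deltas=[
    [0, 0, 0, 0, 0, 0],
    [0, 0, 0, 0, 0, 0],
    [0, 0, 0, 0, 0, 0],
    [0, 0, 0, 0, 0, 0],
    [0, 0, 0, 0, 0, 0],
  ],
  gripper=0.0,
  force=50,
)

```text
t: 3.45
tcp_pos: [0.452, 0.219, 0.1016]
tool_rot: [-0.533, 0.463, -0.465, 0.534]
force: [-0.4, -3.2, 7.1]
finger_gap: 0.152
```

Run:
```python
from h import *
show()
```

```text
t 3.45 tcp [0.452  0.219  0.1016] jawyaw 8.0 down [ 0.002 -0.001 -1.   ] q [ 0.23  0.57  1.85 -0.    0.71  0.09] F [-0.4 -3.2  7.1] gap 0.152
```

Emit:
play_rows(
  deltas=[
    [0, -0.001, 0.01, 0, 0, 0],
    [0, -0.001, 0.03, 0, 0, 0],
    [0, -0.001, 0.05, 0, 0, 0],
    [0, -0.001, 0.07, 0, 0, 0],
    [0, -0.001, 0.09, 0, 0, 0],
    [0, -0.001, 0.11, 0, 0, 0],
    [0, -0.001, 0.13, 0, 0, 0],
    [0, -0.001, 0.15, 0, 0, 0],
    [0, -0.001, 0.165, 0, 0, 0],
    [0, -0.001, 0.171, 0, 0, 0],
    [0, -0.001, 0.171, 0, 0, 0],
    [0, -0.001, 0.171, 0, 0, 0],
  ],
)

```text
t: 4.65
tcp_pos: [0.6215, 0.2434, 0.1017]
tool_rot: [-0.532, 0.464, -0.465, 0.534]
force: [2.5, 1.7, -0.0]
finger_gap: 0.153
```

Run:
```python
from h import *
show();s=sense(); print((s['tcp_pos'][:2]-[.5077,.2272])@[.9903,.1392],(s['tcp_pos'][:2]-[.5077,.2272])@[-.1392,.9903])
```

```text
t 4.65 tcp [0.6215 0.2434 0.1017] jawyaw 7.9 down [ 0.003  0.001 -1.   ] q [0.21 0.74 1.42 0.   0.98 0.07] F [ 2.5  1.7 -0. ] gap 0.153
0.11499357793758475 0.00019637584073318887
```

Emit:
play_rows(
  deltas=[
    [0, 0, 0, 0, 0, 0],
    [0, 0, 0, 0, 0, 0],
    [0, -0.01, 0, 0, 0, 0],
    [0, -0.05, 0, 0, 0, 0],
    [0, -0.1, 0, 0, 0, 0],
    [0.03, -0.14, -0.03, 0, 0, 0],
    [0.06, -0.17, -0.08, 0, 0, 0],
    [0.09, -0.17, -0.13, 0, 0, 0],
    [0.09, -0.17, -0.13, 0, 0, 0],
    [0.09, -0.17, -0.13, 0, 0, 0],
  ],
  gripper=0.0854,
)

```text
t: 5.65
tcp_pos: [0.5008, 0.1342, 0.273]
tool_rot: [0.533, -0.465, 0.465, -0.532]
force: [0.7, -0.0, 0.4]
finger_gap: 1.004
```

Run:
```python
from h import *
show(); m=camera_model('wrist'); cv2.imwrite('pics/w3.png',snapshot('wrist')[:,:,::-1]); np.save('w3.npy',m,allow_pickle=True)
```

```text
t 5.65 tcp [0.5008 0.1342 0.273 ] jawyaw 7.8 down [-0.001 -0.001 -1.   ] q [ 0.05  0.33  1.65 -0.    1.16 -0.09] F [ 0.7 -0.   0.4] gap 1.004
```

View pics/w3.png

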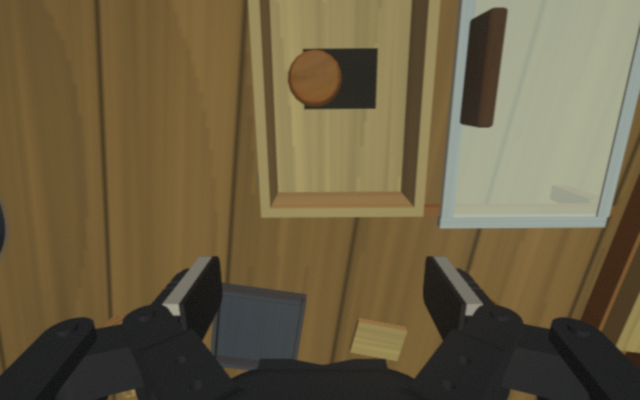

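Run:
```python
from h import *
a=cv2.imread('pics/w3.png'); cv2.imwrite('pics/w3c.png',cv2.resize(a[30:130,260:420],None,fx=5,fy=5,interpolation=cv2.INTER_CUBIC))
```

```text
(no output)
```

View pics/w3c.png

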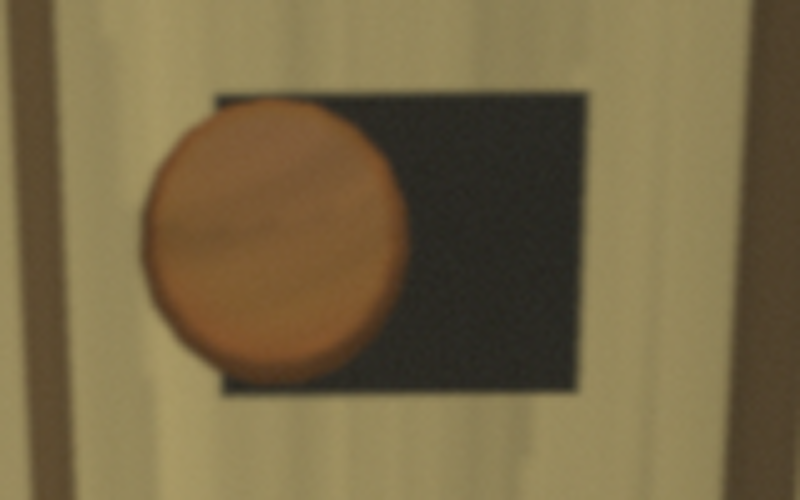

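Run:
```python
from h import *
m=np.load('w3.npy',allow_pickle=True).item()
w=lambda x,y:(260+x/5,30+y/5)
q=[onz(m,w(*p),.01)for p in [(215,94),(588,92),(577,392),(222,394)]]; print(np.mean(q,0),np.round(q,4))
print([onz(m,w(*p),.042).round(4) for p in [(143,240),(409,240),(276,231),(276,98),(276,364)]])
k=np.mean([onz(m,w(*p),.042) for p in [(143,238),(409,238)]],0)
k=onz(m,w(276,231),.042)
e=np.array([.9903,.1392]);print('knob boxcoords',(k[:2]-[.5077,.2272])@e)
# top-view check of knob silhouette bottom z .01
print(onz(m,w(276,383),.02))
for y in (8,98): print(y, delta([k[0],k[1],.2],np.radians(y)).round(4), delta([k[0],k[1],.012],np.radians(y)).round(4))
```

```text
[0.5076421 0.2278656 0.01     ] [[0.4627 0.2536 0.01  ]
 [0.5436 0.265  0.01  ]
 [0.5525 0.2021 0.01  ]
 [0.4718 0.1907 0.01  ]]
[array([0.4535, 0.2201, 0.042 ]), array([0.5079, 0.2275, 0.042 ]), array([0.4805, 0.2255, 0.042 ]), array([0.4772, 0.2506, 0.042 ]), array([0.4839, 0.1994, 0.042 ])]
knob boxcoords -0.02720939794281607
[0.48396376 0.19501682 0.02      ]
8 [-0.0927  0.0728 -0.0103 -0.0016 -0.0035  0.    ] [-0.0927  0.2608 -0.0106 -0.0016 -0.0035  0.    ]
98 [-9.2700e-02  7.2800e-02 -1.0300e-02 -1.2000e-03  1.5673e+00 -1.2000e-03] [-9.2700e-02  2.6080e-01 -1.0600e-02 -1.2000e-03  1.5673e+00 -1.2000e-03]
```

Emit:
play_rows(
  deltas=[
    [-0.03, 0.0, -0.003, 0, 0.14, 0],
    [-0.06, 0.0, -0.007, 0, 0.29, 0],
    [-0.092, 0.01, -0.01, 0, 0.43, 0],
    [-0.092, 0.02, -0.01, 0, 0.57, 0],
    [-0.092, 0.03, -0.01, 0, 0.71, 0],
    [-0.092, 0.04, -0.01, 0, 0.85, 0],
    [-0.092, 0.05, -0.01, 0, 1.0, 0],
    [-0.092, 0.06, -0.01, 0, 1.14, 0],
    [-0.092, 0.07, -0.01, 0, 1.28, 0],
    [-0.092, 0.08, -0.01, 0, 1.42, 0],
    [-0.092, 0.09, -0.01, 0, 1.567, 0],
    [-0.092, 0.1, -0.01, 0, 1.567, 0],
  ],
)

```text
t: 6.9
tcp_pos: [0.4828, 0.2265, 0.1708]
tool_rot: [-0.05, 0.705, -0.705, 0.051]
force: [0.2, -0.2, -0.6]
finger_gap: 1.003
```

Run:
```python
from h import *
show(); m=camera_model('wrist'); cv2.imwrite('pics/w4.png',snapshot('wrist')[:,:,::-1]); np.save('w4.npy',m,allow_pickle=True)
print(delta([.4805,.225,.013],np.radians(98)).round(4))
```

```text
t 6.9 tcp [0.4828 0.2265 0.1708] jawyaw -81.8 down [ 0.001  0.    -1.   ] q [0.23 0.49 1.72 0.   0.93 1.66] F [ 0.2 -0.2 -0.6] gap 1.003
[ 0.0009  0.1562  0.0009 -0.      0.0055  0.0023]
```

View pics/w4.png

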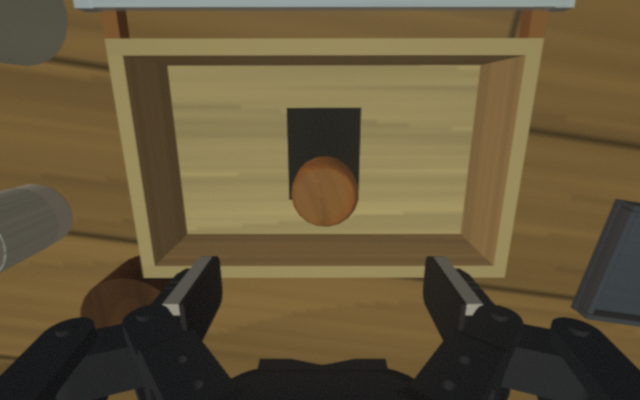

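Run:
```python
from h import *
m=np.load('w4.npy',allow_pickle=True).item();m3=np.load('w3.npy',allow_pickle=True).item()
print([onz(m,(324.5,191),z).round(4) for z in (.03,.042)])
print('cam',ray(m,(0,0))[0])
# mat rear-edge corners triangulated for height
print([tri([(m,a),(m3,(260+b[0]/5,30+b[1]/5))]).round(4) for a,b in [((288,108),(588,92)),((360,108),(577,392))]])
```

```text
[array([0.479 , 0.2231, 0.03  ]), array([0.4821, 0.2237, 0.042 ])]
cam [0.55296259 0.23582188 0.31414441]
[array([0.5425, 0.2633, 0.0192]), array([0.5514, 0.2026, 0.0151])]
```

Emit:
play_rows(
  deltas=[
    [0.001, 0.04, 0.001, 0, 0, 0],
    [0.001, 0.08, 0.001, 0, 0, 0],
    [0.001, 0.115, 0.001, 0, 0, 0],
    [0.001, 0.135, 0.001, 0, 0, 0],
    [0.001, 0.15, 0.001, 0, 0, 0],
    [0.001, 0.156, 0.001, 0, 0, 0],
    [0.001, 0.156, 0.001, 0, 0, 0],
  ],
)

```text
t: 7.65
tcp_pos: [0.481, 0.2247, 0.0146]
tool_rot: [0.051, -0.705, 0.705, -0.05]
force: [-0.7, 0.3, -0.3]
finger_gap: 1.003
```

Emit:
play_rows(
  deltas=[
    [0, 0, 0, 0, 0, 0],
    [0, 0, 0, 0, 0, 0],
    [0, 0, 0, 0, 0, 0],
    [0, 0, 0, 0, 0, 0],
    [0, 0, 0, 0, 0, 0],
  ],
  gripper=0.0,
  force=60,
)

```text
t: 8.15
tcp_pos: [0.4817, 0.2248, 0.0169]
tool_rot: [-0.049, 0.705, -0.705, 0.051]
force: [-0.5, 0.3, 5.9]
finger_gap: 0.635
```

Run:
```python
from h import *
show(); cv2.imwrite('pics/w5.png',snapshot('wrist')[:,:,::-1])
```

```text
t 8.15 tcp [0.4817 0.2248 0.0169] jawyaw -81.8 down [ 0.003  0.001 -1.   ] q [0.23 0.75 1.81 0.   0.57 1.65] F [-0.5  0.3  5.9] gap 0.635
```

View pics/w5.png

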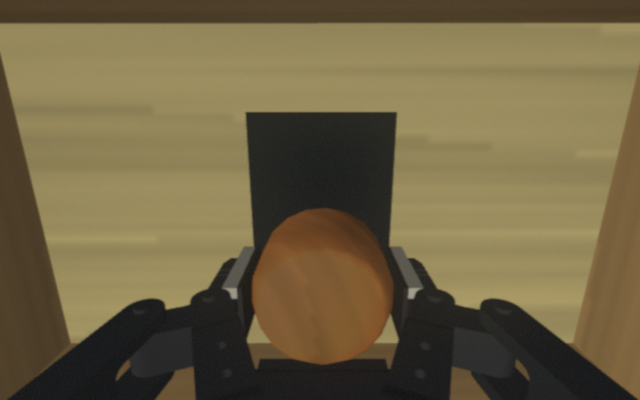

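Emit:
play_rows(
  deltas=[
    [0, -0.01, 0, 0, 0, 0],
    [0, -0.04, 0, 0, 0, 0],
    [0, -0.08, 0, 0, 0, 0],
    [0, -0.11, 0, 0, 0, 0],
    [0, -0.13, 0, 0, 0, 0],
    [0, -0.13, 0, 0, 0, 0],
  ],
)

```text
t: 8.8
tcp_pos: [0.4829, 0.225, 0.149]
tool_rot: [-0.048, 0.706, -0.705, 0.053]
force: [-0.2, -0.6, -0.3]
finger_gap: 0.638
```

Run:
```python
from h import *
show(); print(delta([.443,-.113,.145],np.radians(-91)).round(4),delta([.443,-.113,.016],np.radians(-91)).round(4))
```

```text
t 8.8 tcp [0.4829 0.225  0.149 ] jawyaw -81.9 down [ 0.008  0.002 -1.   ] q [0.23 0.52 1.75 0.   0.87 1.65] F [-0.2 -0.6 -0.3] gap 0.638
[ 0.0874  0.0031  0.329   0.0013  0.1596 -0.0076] [ 0.0884  0.1321  0.3291  0.0013  0.1596 -0.0076]
```

Emit:
play_rows(
  deltas=[
    [0.01, 0.003, 0.035, 0, 0.05, 0],
    [0.022, 0.003, 0.08, 0, 0.1, 0],
    [0.034, 0.003, 0.125, 0, 0.16, 0],
    [0.046, 0.003, 0.17, 0, 0.16, 0],
    [0.057, 0.003, 0.215, 0, 0.16, -0.004],
    [0.069, 0.003, 0.26, 0, 0.16, -0.007],
    [0.08, 0.003, 0.3, 0, 0.16, -0.007],
    [0.088, 0.003, 0.329, 0, 0.16, -0.007],
    [0.088, 0.003, 0.329, 0, 0.16, -0.007],
    [0.088, 0.003, 0.329, 0, 0.16, -0.007],
  ],
)

```text
t: 9.8
tcp_pos: [0.4394, -0.1137, 0.1417]
tool_rot: [0.004, 0.707, -0.707, -0.01]
force: [-0.5, 1.4, -0.8]
finger_gap: 0.631
```

Run:
```python
from h import *
show(); cv2.imwrite('pics/w6.png',snapshot('wrist')[:,:,::-1]); print(delta([.443,-.113,.016],np.radians(-91)).round(4))
```

```text
t 9.8 tcp [ 0.4394 -0.1137  0.1417] jawyaw -91.2 down [-0.009  0.001 -1.   ] q [-0.5   0.46  1.93 -0.    0.76  1.1 ] F [-0.5  1.4 -0.8] gap 0.631
[-4.700e-03  1.257e-01  1.000e-04  8.000e-04 -1.200e-03  8.900e-03]
```

View pics/w6.png

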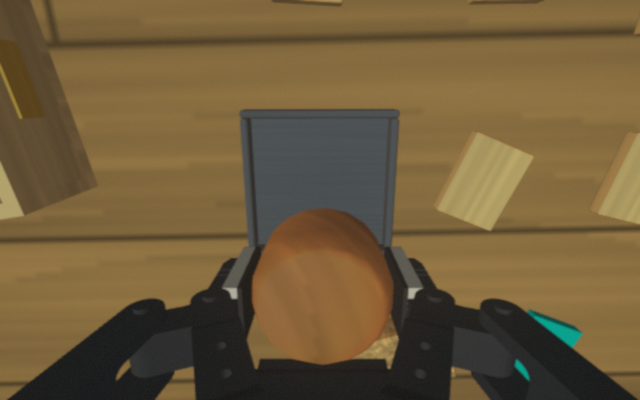

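Emit:
play_rows(
  deltas=[
    [-0.004, 0.03, 0, 0, 0, 0.009],
    [-0.004, 0.065, 0, 0, 0, 0.009],
    [-0.004, 0.095, 0, 0, 0, 0.009],
    [-0.004, 0.113, 0, 0, 0, 0.009],
    [-0.004, 0.12, 0, 0, 0, 0.009],
    [-0.004, 0.125, 0, 0, 0, 0.009],
    [-0.004, 0.125, 0, 0, 0, 0.009],
  ],
)

```text
t: 10.55
tcp_pos: [0.4435, -0.1131, 0.0173]
tool_rot: [-0.007, -0.707, 0.707, 0.005]
force: [-0.2, -0.5, -1.4]
finger_gap: 0.635
```

Run:
```python
from h import *
show()
```

```text
t 10.55 tcp [ 0.4435 -0.1131  0.0173] jawyaw -91.0 down [ 0.002 -0.001 -1.   ] q [-0.49  0.72  2.    0.    0.42  1.09] F [-0.2 -0.5 -1.4] gap 0.635
```

Emit:
play_rows(
  deltas=[
    [0, 0.002, 0, 0, 0, 0],
    [0, 0.004, 0, 0, 0, 0],
    [0, 0.004, 0, 0, 0, 0],
  ],
)

```text
t: 10.85
tcp_pos: [0.4437, -0.1139, 0.0137]
tool_rot: [-0.007, -0.707, 0.707, 0.005]
force: [-0.2, -1.3, -1.9]
finger_gap: 0.63
```

Emit:
play_rows(
  deltas=[
    [0, 0, 0, 0, 0, 0],
    [0, 0, 0, 0, 0, 0],
    [0, 0, 0, 0, 0, 0],
    [0, -0.01, 0, 0, 0, 0],
    [0, -0.04, 0, 0, 0, 0],
    [0, -0.08, 0, 0, 0, 0],
    [0, -0.12, 0, 0, 0, 0],
    [0, -0.15, 0, 0, 0, 0],
    [0, -0.15, 0, 0, 0, 0],
  ],
  gripper=0.069,
)

```text
t: 11.75
tcp_pos: [0.4454, -0.1148, 0.1677]
tool_rot: [-0.01, -0.705, 0.709, 0.003]
force: [-0.0, 0.7, -0.4]
finger_gap: 0.806
```

Run:
```python
from h import *
show(); m=camera_model('wrist');cv2.imwrite('pics/w7.png',snapshot('wrist')[:,:,::-1]); np.save('w7.npy',m,allow_pickle=True)
```

```text
t 11.75 tcp [ 0.4454 -0.1148  0.1677] jawyaw -91.0 down [ 0.011 -0.005 -1.   ] q [-0.5   0.41  1.91  0.    0.81  1.09] F [-0.   0.7 -0.4] gap 0.806
```

View pics/w7.png

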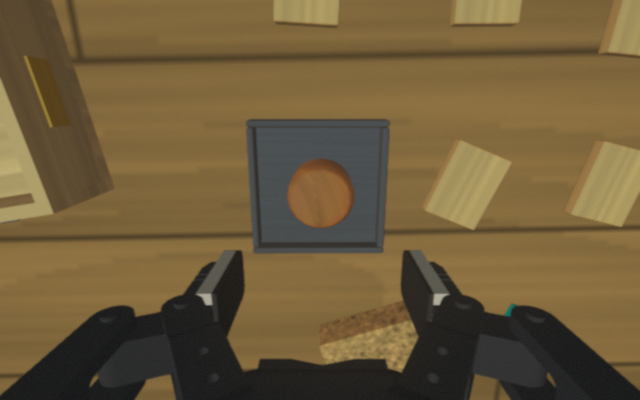

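```bash
cat >> h.py <<'E'
def quadw(m,pts,z):
    P=np.array([onz(m,p,z) for p in pts])[:,:2]; c=P.mean(0)
    e=np.roll(P,-1,0)-P; L=np.linalg.norm(e,axis=1)
    i=np.argmax(L[:2]+L[2:]); v=e[i]-e[i+2] if i<2 else 0
    a=np.degrees(np.arctan2(v[1],v[0]))%180
    a=a-180 if a>90 else a
    return c.round(4),L.round(4),a.round(1)
def blanks(img,m,z):
    """pale blobs (RGB img) -> centre, size, angle by minAreaRect of back-projected contour"""
    hsv=cv2.cvtColor(img,cv2.COLOR_RGB2HSV)
    k=cv2.inRange(hsv,(20,85,135),(26,125,255)); k=cv2.morphologyEx(k,cv2.MORPH_CLOSE,np.ones((3,3)));k=cv2.morphologyEx(k,cv2.MORPH_OPEN,np.ones((5,5)))
    out=[]
    for c in cv2.findContours(k,cv2.RETR_EXTERNAL,cv2.CHAIN_APPROX_NONE)[0]:
        if cv2.contourArea(c)<600: continue
        px=c[:,0,:]
        P=np.array([onz(m,p,z)[:2] for p in px],np.float32)*1000
        (cx,cy),(w,h),_=cv2.minAreaRect(P); b=cv2.boxPoints(cv2.minAreaRect(P))
        e=b[1]-b[0]; f=b[2]-b[1]; v=e if np.linalg.norm(e)>np.linalg.norm(f) else f
        a=np.degrees(np.arctan2(v[1],v[0]))%180; a=a-180 if a>90 else a
        out.append((px.mean(0).round(0),(round(cx/1000,4),round(cy/1000,4)),round(max(w,h),1),round(min(w,h),1),round(float(a),1)))
    return out
E
python3 - <<'E'
from h import *
m=np.load('w7.npy',allow_pickle=True).item()
print(quadw(m,[(460,140),(512,160),(477,229),(424,208)],.012))
img=cv2.imread('pics/w7.png')[:,:,::-1]
for b in blanks(img,m,.012): print(b)
m=np.load('w1.npy',allow_pickle=True).item()
for b in blanks(cv2.imread('pics/w1.png')[:,:,::-1].copy(),m,.012): print(b)
print(delta([.4413,-.249,.15],np.radians(-112.6)).round(4))
E
```

```text
(array([ 0.4414, -0.2479]), array([0.0511, 0.0689, 0.0553, 0.0672]), np.float64(-22.4))
(array([375., 346.]), (0.2756, -0.1622), 91.8, 46.2, 88.6)
(array([610., 185.]), (0.4388, -0.3797), 69.0, 53.1, -14.9)
(array([467., 185.]), (0.4405, -0.2471), 68.7, 52.1, -23.2)
(array([ 16., 167.]), (0.4705, 0.1427), 124.7, 45.1, -15.3)
(array([627.,  28.]), (0.5693, -0.3645), 38.6, 26.0, -1.0)
(array([487.,  11.]), (0.5828, -0.2497), 51.8, 15.6, 89.0)
(array([306.,  11.]), (0.5849, -0.1062), 52.2, 16.3, 89.0)
(array([399., 285.]), (0.5831, -0.3808), 69.1, 51.7, -6.2)
(array([298., 283.]), (0.439, -0.3797), 69.8, 51.8, -14.9)
(array([427., 197.]), (0.6092, -0.2505), 69.2, 51.3, -1.2)
(array([299., 193.]), (0.4404, -0.2478), 69.5, 52.2, -23.2)
(array([441.,  83.]), (0.6117, -0.1085), 69.0, 51.5, -4.5)
[ 0.0006  0.0162  0.1348 -0.0018  0.3764 -0.0078]
```

Emit:
play_rows(
  deltas=[
    [0, 0.005, 0.04, 0, 0.1, -0.008],
    [0, 0.01, 0.085, 0, 0.24, -0.008],
    [0, 0.015, 0.125, 0, 0.377, -0.008],
    [0.001, 0.016, 0.133, 0, 0.38, -0.008],
    [0.001, 0.016, 0.133, 0, 0.38, -0.008],
  ],
)

```text
t: 12.3
tcp_pos: [0.4387, -0.2473, 0.146]
tool_rot: [0.138, 0.694, -0.692, -0.143]
force: [-0.1, -0.6, -0.1]
finger_gap: 0.807
```

Run:
```python
from h import *
show(); m=camera_model('wrist');im=snapshot('wrist');cv2.imwrite('pics/w8.png',im[:,:,::-1]); 
for b in blanks(im,m,.012): print(b)
print(delta([.4407,-.2477,-.003],np.radians(-113)).round(4))
```

```text
t 12.3 tcp [ 0.4387 -0.2473  0.146 ] jawyaw -112.9 down [-0.008  0.003 -1.   ] q [-0.73  0.5   1.81 -0.    0.84  1.24] F [-0.1 -0.6 -0.1] gap 0.807
(array([320., 183.]), (0.4406, -0.2467), 68.8, 51.8, -23.1)
(array([474., 121.]), (0.439, -0.3791), 69.2, 51.8, -14.9)
(array([241.,  10.]), (0.5788, -0.2458), 54.7, 20.9, 67.0)
(array([57., 50.]), (0.6122, -0.1078), 69.1, 51.6, -4.5)
[-0.0042  0.1492  0.0009  0.0003  0.0028  0.0093]
```

View pics/w8.png

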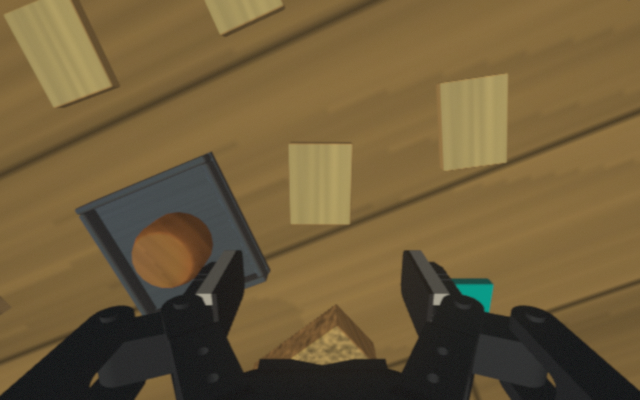

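Emit:
play_rows(
  deltas=[
    [-0.002, 0.04, 0.001, 0, 0, 0.009],
    [-0.004, 0.08, 0.001, 0, 0, 0.009],
    [-0.004, 0.115, 0.001, 0, 0, 0.009],
    [-0.004, 0.135, 0.001, 0, 0.002, 0.009],
    [-0.004, 0.144, 0.001, 0, 0.002, 0.009],
    [-0.004, 0.149, 0.001, 0, 0.002, 0.009],
    [-0.004, 0.149, 0.001, 0, 0.002, 0.009],
  ],
)

```text
t: 13.05
tcp_pos: [0.4423, -0.2482, -0.0015]
tool_rot: [-0.141, -0.692, 0.694, 0.139]
force: [0.5, -0.6, 0.1]
finger_gap: 0.807
```

Run:
```python
from h import *
show(); im=snapshot('wrist');cv2.imwrite('pics/w9.png',im[:,:,::-1]);
```

```text
t 13.05 tcp [ 0.4423 -0.2482 -0.0015] jawyaw -112.9 down [ 0.002 -0.002 -1.   ] q [-0.73  0.77  1.88 -0.    0.48  1.24] F [ 0.5 -0.6  0.1] gap 0.807
```

View pics/w9.png

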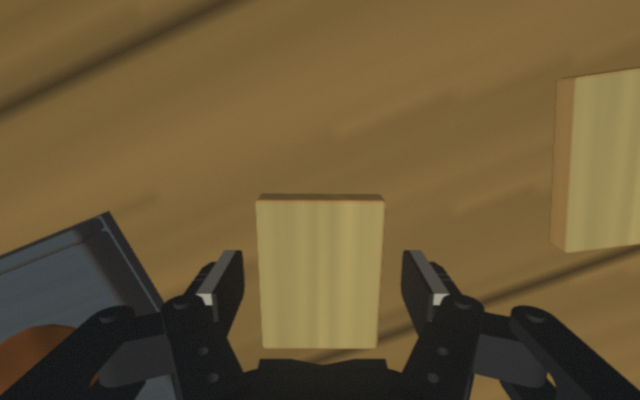

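Emit:
play_rows(
  deltas=[
    [0, 0, 0, 0, 0, 0],
    [0, 0, 0, 0, 0, 0],
    [0, 0, 0, 0, 0, 0],
    [0, 0, 0, 0, 0, 0],
    [0, 0, 0, 0, 0, 0],
  ],
  gripper=0.0,
  force=60,
)

```text
t: 13.6
tcp_pos: [0.4428, -0.2494, -0.0001]
tool_rot: [-0.142, -0.692, 0.694, 0.139]
force: [0.1, 1.1, 5.8]
finger_gap: 0.591
```

Run:
```python
from h import *
show(); m=camera_model('wrist');im=snapshot('wrist');cv2.imwrite('pics/w10.png',im[:,:,::-1]); 
for b in blanks(im,m,.012): print(b)
```

```text
t 13.6 tcp [ 4.428e-01 -2.494e-01 -1.000e-04] jawyaw -112.9 down [ 0.004 -0.004 -1.   ] q [-0.73  0.77  1.88  0.    0.49  1.24] F [0.1 1.1 5.8] gap 0.591
(array([321., 273.]), (0.4398, -0.2485), 68.1, 51.3, -23.0)
(array([602., 163.]), (0.4416, -0.3699), 68.7, 32.6, -14.7)
```

View pics/w10.png

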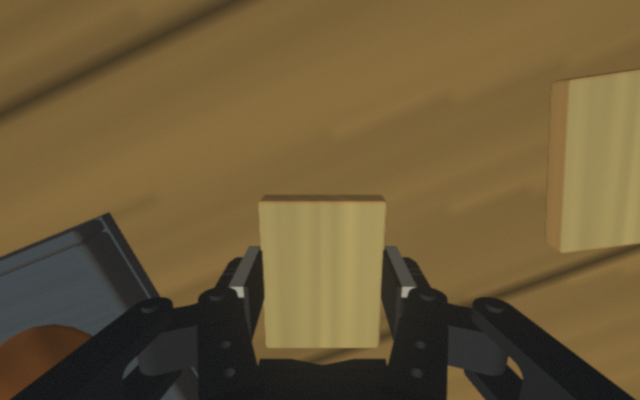

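Emit:
play_rows(
  deltas=[
    [0, -0.01, 0, 0, 0, 0],
    [0, -0.04, 0, 0, 0, 0],
    [0, -0.08, 0, 0, 0, 0],
    [0, -0.12, 0, 0, 0, 0],
    [0, -0.14, 0, 0, 0, 0],
    [0, -0.14, 0, 0, 0, 0],
  ],
)

```text
t: 14.25
tcp_pos: [0.4435, -0.2501, 0.1423]
tool_rot: [-0.144, -0.691, 0.695, 0.137]
force: [0.8, 0.4, -1.2]
finger_gap: 0.586
```

Run:
```python
from h import *
show(); print(delta([.5107,.2279,.14],np.radians(-82)).round(4))
```

```text
t 14.25 tcp [ 0.4435 -0.2501  0.1423] jawyaw -112.9 down [ 0.009 -0.008 -1.   ] q [-0.73  0.5   1.82 -0.    0.81  1.24] F [ 0.8  0.4 -1.2] gap 0.586
[ 0.1243 -0.001  -0.4665 -0.0071 -0.5397 -0.01  ]
```

Emit:
play_rows(
  deltas=[
    [0.008, -0.001, -0.03, 0, -0.05, 0],
    [0.02, -0.001, -0.075, 0, -0.11, -0.005],
    [0.032, -0.001, -0.12, -0.004, -0.17, -0.01],
    [0.044, -0.001, -0.165, -0.007, -0.24, -0.01],
    [0.056, -0.001, -0.21, -0.007, -0.31, -0.01],
    [0.068, -0.001, -0.255, -0.007, -0.38, -0.01],
    [0.08, -0.001, -0.3, -0.007, -0.45, -0.01],
    [0.092, -0.001, -0.345, -0.007, -0.52, -0.01],
    [0.104, -0.001, -0.39, -0.007, -0.54, -0.01],
    [0.115, -0.001, -0.43, -0.007, -0.54, -0.01],
    [0.124, -0.001, -0.466, -0.007, -0.54, -0.01],
    [0.124, -0.001, -0.466, -0.007, -0.54, -0.01],
  ],
)

```text
t: 15.45
tcp_pos: [0.5092, 0.2329, 0.1377]
tool_rot: [-0.053, 0.708, -0.703, 0.049]
force: [0.0, -0.7, -0.5]
finger_gap: 0.587
```

Run:
```python
from h import *
show(); m=camera_model('wrist');im=snapshot('wrist');cv2.imwrite('pics/w11.png',im[:,:,::-1]); 
show(); print(delta([.5107,.2279,.0115],np.radians(-82)).round(4))
```

```text
t 15.45 tcp [0.5092 0.2329 0.1377] jawyaw -81.7 down [-0.005  0.007 -1.   ] q [0.23 0.57 1.68 0.01 0.89 1.64] F [ 0.  -0.7 -0.5] gap 0.587
t 15.5 tcp [0.5084 0.2307 0.1375] jawyaw -81.8 down [-0.007  0.005 -1.   ] q [0.22 0.57 1.68 0.01 0.89 1.64] F [-0.4 -1.  -0.2] gap 0.587
[-0.0027  0.126   0.0039  0.0064  0.0042  0.0065]
```

View pics/w11.png

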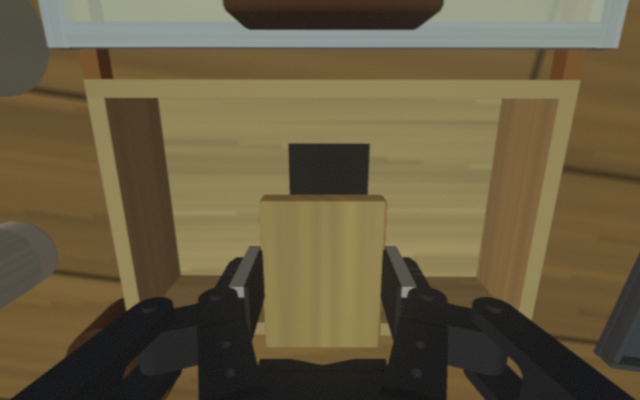

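Emit:
play_rows(
  deltas=[
    [0, 0, 0, 0, 0, 0],
    [0, 0, 0, 0, 0, 0],
    [-0.0025, 0.03, 0.001, 0.006, 0.003, 0.006],
    [-0.0025, 0.07, 0.001, 0.006, 0.003, 0.006],
    [-0.0025, 0.095, 0.001, 0.006, 0.003, 0.006],
    [-0.0025, 0.105, 0.001, 0.006, 0.003, 0.006],
    [-0.0025, 0.105, 0.001, 0.006, 0.003, 0.006],
    [-0.0025, 0.105, 0.001, 0.006, 0.003, 0.006],
  ],
)

```text
t: 16.3
tcp_pos: [0.5119, 0.2284, 0.0341]
tool_rot: [-0.047, 0.706, -0.705, 0.049]
force: [0.9, 0.9, -0.9]
finger_gap: 0.585
```

Run:
```python
from h import *
show();m=camera_model('wrist');im=snapshot('wrist');cv2.imwrite('pics/w12.png',im[:,:,::-1]);  print(delta([.5107,.2279,.0115],np.radians(-82)).round(4))
```

```text
t 16.3 tcp [0.5119 0.2284 0.0341] jawyaw -82.2 down [ 0.002  0.001 -1.   ] q [0.22 0.74 1.74 0.   0.67 1.65] F [ 0.9  0.9 -0.9] gap 0.585
[ 0.0017  0.0231  0.0005  0.0007 -0.0035 -0.003 ]
```

View pics/w12.png

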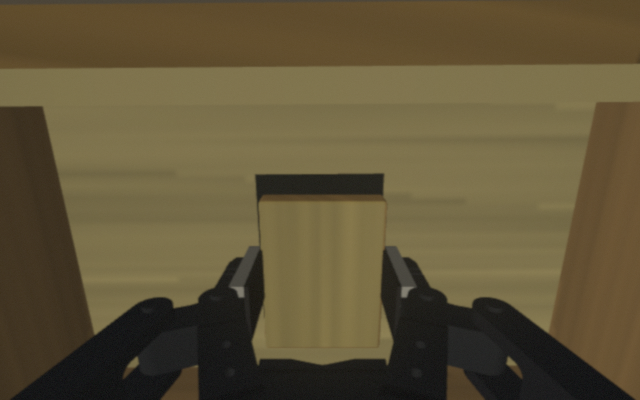

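Emit:
play_rows(
  deltas=[
    [0.0015, 0.01, 0, 0, -0.003, 0],
    [0.0015, 0.018, 0, 0, -0.003, 0],
    [0.0015, 0.023, 0, 0, -0.003, 0],
    [0.0015, 0.0235, 0, 0, -0.003, 0],
    [0.0015, 0.0235, 0, 0, -0.003, 0],
  ],
)

```text
t: 16.85
tcp_pos: [0.5093, 0.2286, 0.01]
tool_rot: [-0.05, 0.706, -0.705, 0.049]
force: [-1.6, -0.3, 3.4]
finger_gap: 0.588
```

Run:
```python
from h import *
show()
```

```text
t 16.85 tcp [0.5093 0.2286 0.01  ] jawyaw -82.0 down [-0.  0. -1.] q [0.22 0.78 1.74 0.   0.62 1.65] F [-1.6 -0.3  3.4] gap 0.588
```

Emit:
play_rows(
  deltas=[
    [0, 0, 0, 0, 0, 0],
    [0, 0, 0, 0, 0, 0],
    [0, 0, 0, 0, 0, 0],
    [0, -0.02, 0, 0, 0, 0],
    [0, -0.06, 0, 0, 0, 0],
    [0, -0.1, 0, 0, 0, 0],
    [0, -0.14, 0, 0, 0, 0],
    [0, -0.16, 0, 0, 0, 0],
    [0, -0.16, 0, 0, 0, 0],
    [0, -0.16, 0, 0, 0, 0],
  ],
  gripper=0.068,
)

```text
t: 17.85
tcp_pos: [0.5093, 0.2285, 0.1697]
tool_rot: [-0.049, 0.706, -0.705, 0.05]
force: [0.6, 0.1, -1.3]
finger_gap: 0.799
```

Run:
```python
from h import *
show();m=camera_model('wrist');im=snapshot('wrist');cv2.imwrite('pics/w13.png',im[:,:,::-1]);np.save('w13.npy',m,allow_pickle=True)
for b in blanks(im,m,.022): print(b)
```

```text
t 17.85 tcp [0.5093 0.2285 0.1697] jawyaw -82.0 down [ 0.     0.001 -1.   ] q [0.22 0.52 1.66 0.   0.96 1.65] F [ 0.6  0.1 -1.3] gap 0.799
(array([322., 303.]), (0.3916, 0.2114), 154.1, 11.1, -82.0)
(array([321., 216.]), (0.4813, 0.2238), 249.9, 85.2, -82.0)
(array([321., 184.]), (0.5071, 0.2273), 67.7, 49.5, 8.0)
(array([325., 153.]), (0.4903, 0.226), 344.2, 207.3, -81.9)
```

View pics/w13.png

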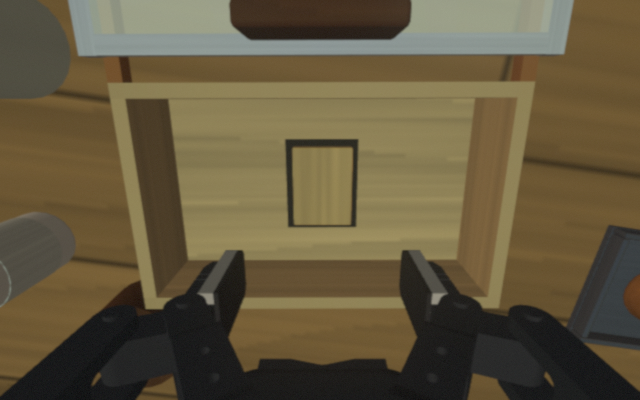

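Run:
```python
from h import *
print(delta([.44,-.33,.17],np.radians(-105)).round(4))
```

```text
[ 0.1458 -0.0012  0.5433  0.      0.4016  0.0017]
```

Emit:
play_rows(
  deltas=[
    [0.146, 0, 0.543, 0, 0.4, 0],
    [0.146, 0, 0.543, 0, 0.4, 0],
    [0.146, 0, 0.543, 0, 0.4, 0],
    [0.146, 0, 0.543, 0, 0.4, 0],
    [0.146, 0, 0.543, 0, 0.4, 0],
    [0.146, 0, 0.543, 0, 0.4, 0],
    [0.146, 0, 0.543, 0, 0.4, 0],
    [0.146, 0, 0.543, 0, 0.4, 0],
    [0.146, 0, 0.543, 0, 0.4, 0],
    [0.146, 0, 0.543, 0, 0.4, 0],
    [0.146, 0, 0.543, 0, 0.4, 0],
    [0.146, 0, 0.543, 0, 0.4, 0],
  ],
)

```text
t: 19.1
tcp_pos: [0.4398, -0.3349, 0.1677]
tool_rot: [-0.094, -0.701, 0.701, 0.093]
force: [-0.1, 0.4, 0.4]
finger_gap: 0.8
```

Emit:
play_rows(
  deltas=[
    [0, 0, 0, 0, 0, 0],
    [0, 0, 0, 0, 0, 0],
    [0, 0, 0, 0, 0, 0],
  ],
)

```text
t: 19.4
tcp_pos: [0.4402, -0.3269, 0.1686]
tool_rot: [0.09, 0.702, -0.7, -0.092]
force: [0.5, 0.7, 0.3]
finger_gap: 0.794
```

Run:
```python
from h import *
show();m=camera_model('wrist');im=snapshot('wrist');cv2.imwrite('pics/w14.png',im[:,:,::-1])
B=blanks(im,m,.012)
for b in B: print(b)
e=min(B,key=lambda b:np.hypot(b[1][0]-.439,b[1][1]+.3795))
print(e,delta([*e[1],-.003],np.radians(e[4]-90)).round(4))
```

```text
t 19.4 tcp [ 0.4402 -0.3269  0.1686] jawyaw -104.8 down [-0.002  0.003 -1.   ] q [-0.84  0.51  1.69  0.    0.95  0.99] F [0.5 0.7 0.3] gap 0.794
(array([379., 166.]), (0.4391, -0.3792), 68.6, 52.0, -14.9)
(array([386.,  14.]), (0.5594, -0.4122), 51.6, 24.2, 83.3)
(array([176.,  23.]), (0.5962, -0.2499), 51.5, 42.5, 89.1)
(array([18., 52.]), (0.6118, -0.1106), 68.7, 46.9, -5.1)
(array([379., 166.]), (0.4391, -0.3792), 68.6, 52.0, -14.9) [-0.0122  0.1718  0.0511  0.0022  0.002   0.0017]
```

View pics/w14.png

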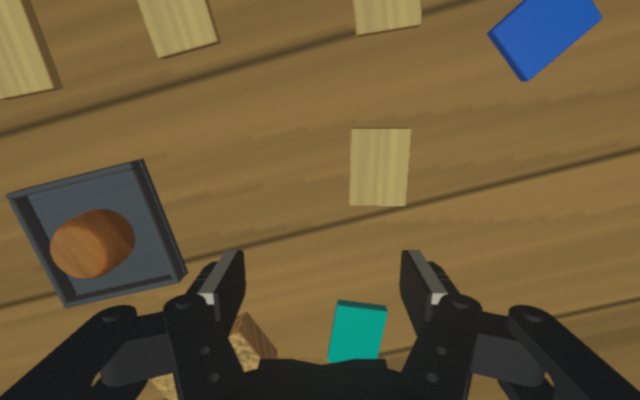

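Emit:
play_rows(
  deltas=[
    [-0.006, 0.02, 0.025, 0, 0, 0],
    [-0.012, 0.05, 0.051, 0, 0.002, 0],
    [-0.012, 0.09, 0.051, 0.002, 0.002, 0.002],
    [-0.012, 0.13, 0.051, 0.002, 0.002, 0.002],
    [-0.012, 0.155, 0.051, 0.002, 0.002, 0.002],
    [-0.012, 0.167, 0.051, 0.002, 0.002, 0.002],
    [-0.012, 0.171, 0.051, 0.002, 0.002, 0.002],
    [-0.012, 0.171, 0.051, 0.002, 0.002, 0.002],
  ],
)

```text
t: 20.25
tcp_pos: [0.4398, -0.3815, -0.0011]
tool_rot: [-0.093, -0.7, 0.702, 0.091]
force: [0.2, 0.5, -0.3]
finger_gap: 0.796
```

Emit:
play_rows(
  deltas=[
    [0, 0, 0, 0, 0, 0],
    [0, 0, 0, 0, 0, 0],
    [0, 0, 0, 0, 0, 0],
    [0, 0, 0, 0, 0, 0],
    [0, 0, 0, 0, 0, 0],
  ],
  gripper=0.0,
)

```text
t: 20.75
tcp_pos: [0.4402, -0.3828, 0.0004]
tool_rot: [-0.094, -0.7, 0.702, 0.091]
force: [0.7, 1.1, 7.4]
finger_gap: 0.59
```

```bash
cat >> h.py <<'E'
def held(im,m):
    """offset of held blank centre along tool x (underside on bench: top at z .012)"""
    s=sense(); Rm=R.from_quat(s['tool_rot']).as_matrix(); zt=s['tcp_pos'][2]+.012
    B=[b for b in blanks(im,m,zt) if abs(b[0][0]-321)<15 and 60<b[2]<78]
    for b in B:
        d=np.r_[b[1],zt]-s['tcp_pos']; print('held',b,'tool xz off',(Rm.T@d)[[0,2]].round(4))
E
python3 - <<'E'
from h import *
show();m=camera_model('wrist');im=snapshot('wrist');cv2.imwrite('pics/w15.png',im[:,:,::-1]);held(im,m)
m=camera_model('wrist')
E
```

```text
t 20.75 tcp [ 4.402e-01 -3.828e-01  4.000e-04] jawyaw -105.0 down [ 0.004 -0.005 -1.   ] q [-0.91  0.81  1.69  0.    0.64  0.92] F [0.7 1.1 7.4] gap 0.59
held (array([321., 270.]), (0.4386, -0.3827), 68.4, 51.0, -15.0) tool xz off [0.0015 0.0004]
```

View pics/w15.png

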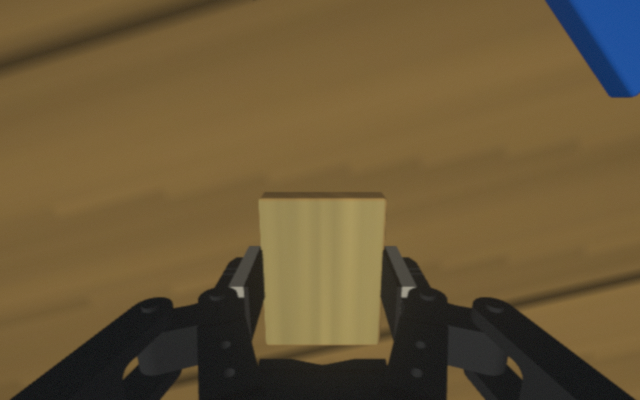

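Emit:
play_rows(
  deltas=[
    [0, -0.01, 0, 0, 0, 0],
    [0, -0.04, 0, 0, 0, 0],
    [0, -0.08, 0, 0, 0, 0],
    [0, -0.12, 0, 0, 0, 0],
    [0, -0.14, 0, 0, 0, 0],
    [0, -0.14, 0, 0, 0, 0],
    [0, -0.14, 0, 0, 0, 0],
  ],
)

```text
t: 21.5
tcp_pos: [0.4387, -0.3814, 0.1389]
tool_rot: [-0.093, -0.7, 0.702, 0.092]
force: [-0.3, -0.5, -1.1]
finger_gap: 0.587
```

Run:
```python
from h import *
show(); print(delta([.5088,.2277,.14],np.radians(-82)).round(4))
```

```text
t 21.5 tcp [ 0.4387 -0.3814  0.1389] jawyaw -105.0 down [ 0.002 -0.002 -1.   ] q [-0.91  0.59  1.63  0.    0.92  0.93] F [-0.3 -0.5 -1.1] gap 0.587
[ 0.0902 -0.0024 -0.6064 -0.0023 -0.4019 -0.0023]
```

Emit:
play_rows(
  deltas=[
    [0.005, -0.002, -0.03, 0, 0, 0],
    [0.011, -0.002, -0.075, 0, -0.03, 0],
    [0.018, -0.002, -0.12, 0, -0.07, 0],
    [0.025, -0.002, -0.165, 0, -0.11, 0],
    [0.031, -0.002, -0.21, 0, -0.15, 0],
    [0.038, -0.002, -0.255, 0, -0.19, 0],
    [0.045, -0.002, -0.3, 0, -0.23, 0],
    [0.051, -0.002, -0.345, 0, -0.27, 0],
    [0.058, -0.002, -0.39, 0, -0.31, 0],
    [0.065, -0.002, -0.435, 0, -0.35, 0],
    [0.071, -0.002, -0.48, 0, -0.38, 0],
    [0.078, -0.002, -0.525, 0, -0.4, 0],
  ],
)

```text
t: 22.7
tcp_pos: [0.4983, 0.1474, 0.1377]
tool_rot: [0.05, -0.705, 0.706, -0.048]
force: [0.0, -0.3, -1.1]
finger_gap: 0.582
```

Run:
```python
from h import *
show(); print(delta([.5088,.2277,.14],np.radians(-82)).round(4))
```

```text
t 22.7 tcp [0.4983 0.1474 0.1377] jawyaw -82.0 down [-0.002 -0.002 -1.   ] q [ 0.07  0.53  1.78 -0.    0.83  1.51] F [ 0.  -0.3 -1.1] gap 0.582
[-0.0215 -0.0025 -0.078  -0.002  -0.0008  0.0025]
```

Emit:
play_rows(
  deltas=[
    [-0.01, 0, -0.035, 0, 0, 0],
    [-0.018, 0, -0.065, 0, 0, 0],
    [-0.0215, 0, -0.077, 0, 0, 0],
    [-0.0215, 0.03, -0.077, 0, 0, 0],
    [-0.0215, 0.06, -0.077, 0, 0, 0],
    [-0.0215, 0.08, -0.077, 0, 0, 0],
    [-0.0215, 0.08, -0.077, 0, 0, 0],
    [-0.0215, 0.08, -0.077, 0, 0, 0],
  ],
)

```text
t: 23.5
tcp_pos: [0.5098, 0.224, 0.0586]
tool_rot: [0.049, -0.705, 0.706, -0.048]
force: [-0.4, 0.8, 0.3]
finger_gap: 0.587
```

Run:
```python
from h import *
show();m=camera_model('wrist');im=snapshot('wrist');cv2.imwrite('pics/w16.png',im[:,:,::-1]);held(im,m);print(delta([.5088,.2277,.0225],np.radians(-82)).round(4))
```

```text
t 23.5 tcp [0.5098 0.224  0.0586] jawyaw -82.1 down [-0.001 -0.003 -1.   ] q [ 0.21  0.69  1.73 -0.    0.71  1.65] F [-0.4  0.8  0.3] gap 0.587
[ 0.0014  0.037  -0.0037 -0.0023 -0.0024 -0.0012]
```

View pics/w16.png

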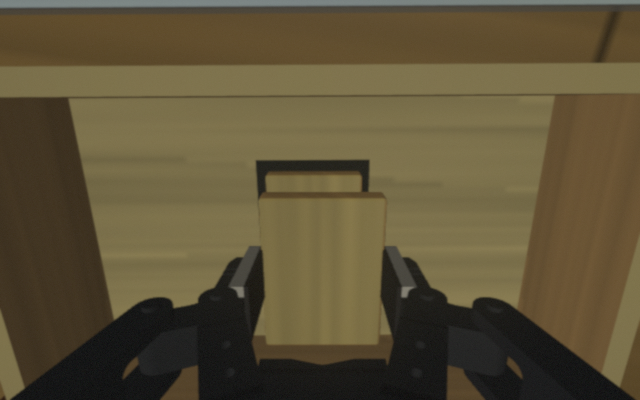

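Emit:
play_rows(
  deltas=[
    [0.001, 0.01, -0.0037, 0, -0.002, 0],
    [0.001, 0.02, -0.0037, 0, -0.002, 0],
    [0.001, 0.03, -0.0037, 0, -0.002, 0],
    [0.001, 0.035, -0.0037, 0, -0.002, 0],
    [0.001, 0.0365, -0.0037, 0, -0.002, 0],
    [0.001, 0.0365, -0.0037, 0, -0.002, 0],
  ],
)

```text
t: 24.15
tcp_pos: [0.5089, 0.2283, 0.0228]
tool_rot: [0.049, -0.705, 0.706, -0.05]
force: [0.0, 0.3, -0.1]
finger_gap: 0.589
```

Run:
```python
from h import *
show(); print(delta([.5088,.2277,.0225],np.radians(-82)).round(4))
```

```text
t 24.15 tcp [0.5089 0.2283 0.0228] jawyaw -82.0 down [ 0.001 -0.002 -1.   ] q [ 0.22  0.76  1.74 -0.    0.64  1.66] F [ 0.   0.3 -0.1] gap 0.589
[ 0.0002  0.0003  0.0005 -0.0021  0.0003 -0.0011]
```

Emit:
play_rows(
  deltas=[
    [0, 0.001, 0, 0, 0, 0],
    [0, 0.001, 0, 0, 0, 0],
  ],
)

```text
t: 24.35
tcp_pos: [0.5093, 0.2283, 0.0225]
tool_rot: [0.049, -0.705, 0.706, -0.05]
force: [-1.0, -0.4, 3.6]
finger_gap: 0.586
```

Emit:
play_rows(
  deltas=[
    [0, 0, 0, 0, 0, 0],
    [0, 0, 0, 0, 0, 0],
    [0, 0, 0, 0, 0, 0],
    [0, -0.02, 0, 0, 0, 0],
    [0, -0.06, 0, 0, 0, 0],
    [0, -0.1, 0, 0, 0, 0],
    [0, -0.14, 0, 0, 0, 0],
    [0, -0.15, 0, 0, 0, 0],
    [0, -0.15, 0, 0, 0, 0],
    [0, -0.15, 0, 0, 0, 0],
  ],
  gripper=0.068,
)

```text
t: 25.35
tcp_pos: [0.5079, 0.2283, 0.1708]
tool_rot: [0.05, -0.705, 0.706, -0.049]
force: [-0.3, 0.1, 0.4]
finger_gap: 0.794
```

Run:
```python
from h import *
show();m=camera_model('wrist');im=snapshot('wrist');cv2.imwrite('pics/w17.png',im[:,:,::-1])
for b in blanks(im,m,.034): print(b)
print(delta([.58,-.34,.17],np.radians(-96)).round(4))
t=camera_model('top');im=snapshot('top');cv2.imwrite('pics/top17.png',cv2.resize(im[140:260,180:480],None,fx=2.6,fy=2.6)[:,:,::-1])
```

```text
t 25.35 tcp [0.5079 0.2283 0.1708] jawyaw -82.0 down [-0.    -0.002 -1.   ] q [ 0.22  0.52  1.66 -0.    0.96  1.66] F [-0.3  0.1  0.4] gap 0.794
(array([322., 300.]), (0.4002, 0.2123), 146.2, 10.6, -82.2)
(array([319., 204.]), (0.493, 0.2255), 239.9, 97.5, -82.1)
(array([321., 139.]), (0.4946, 0.2263), 329.7, 198.5, -81.9)
[ 0.0073  0.0016  0.5728 -0.0026  0.2444  0.0018]
```

View pics/w17.png

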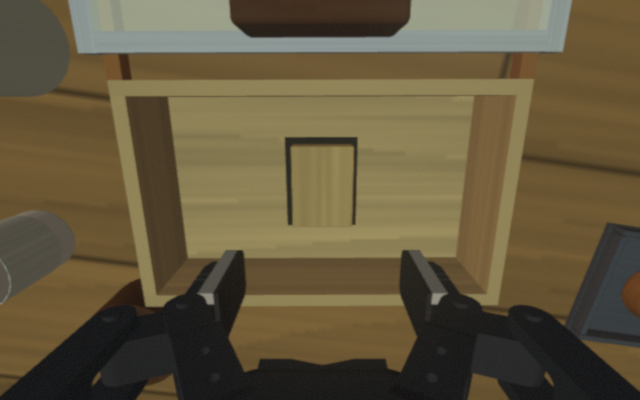

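View pics/top17.png

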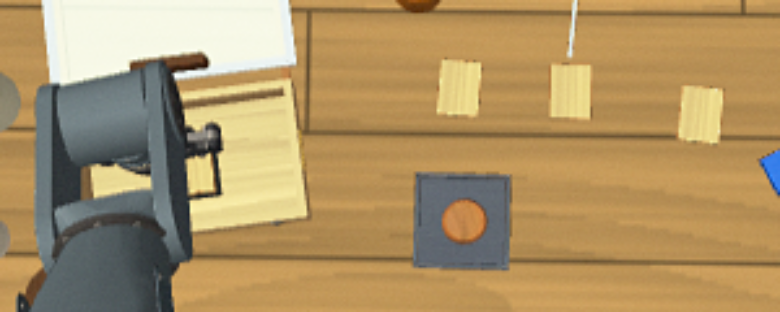

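Run:
```python
from h import *
a=cv2.imread('pics/w17.png'); cv2.imwrite('pics/w17c.png',cv2.resize(a[120:240,270:370],None,fx=5,fy=5,interpolation=cv2.INTER_CUBIC))
print(onz(camera_model('top'),(449.2,183.8),.012))
print(delta([.58,-.36,.17],np.radians(-96)).round(4))
```

```text
[ 0.58311939 -0.41577763  0.012     ]
[ 0.0101  0.0014  0.5926 -0.0027  0.2444  0.0023]
```

View pics/w17c.png

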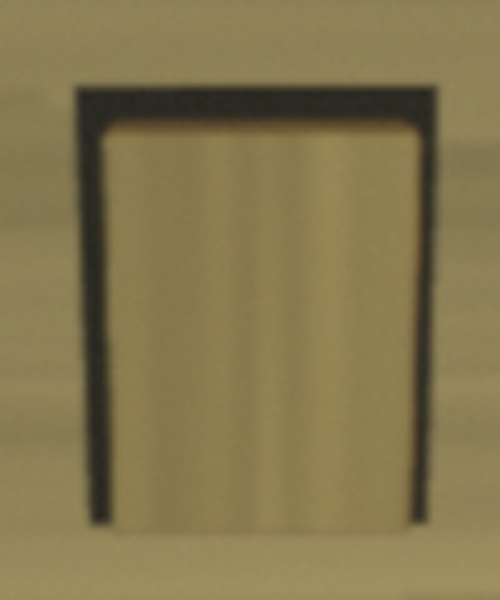

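Run:
```python
from h import *
m=camera_model('wrist'); w=lambda x,y:(270+x/5,120+y/5)
print(quadw(m,[w(*p) for p in [(104,124),(421,124),(410,532),(112,532)]],.034),quadw(m,[w(*p) for p in [(77,87),(437,87),(426,524),(91,524)]],.010))
```

```text
(array([0.5075, 0.2269]), array([0.0515, 0.0708, 0.0519, 0.0707]), np.float64(7.8)) (array([0.5054, 0.2272]), array([0.0631, 0.0817, 0.0633, 0.0817]), np.float64(8.1))
```

Emit:
play_rows(
  deltas=[
    [0.01, 0, 0.592, 0, 0.244, 0],
    [0.01, 0, 0.592, 0, 0.244, 0],
    [0.01, 0, 0.592, 0, 0.244, 0],
    [0.01, 0, 0.592, 0, 0.244, 0],
    [0.01, 0, 0.592, 0, 0.244, 0],
    [0.01, 0, 0.592, 0, 0.244, 0],
    [0.01, 0, 0.592, 0, 0.244, 0],
    [0.01, 0, 0.592, 0, 0.244, 0],
    [0.01, 0, 0.592, 0, 0.244, 0],
    [0.01, 0, 0.592, 0, 0.244, 0],
    [0.01, 0, 0.592, 0, 0.244, 0],
    [0.01, 0, 0.592, 0, 0.244, 0],
  ],
)

```text
t: 26.65
tcp_pos: [0.5805, -0.3615, 0.1706]
tool_rot: [0.037, 0.706, -0.706, -0.038]
force: [0.5, 0.4, -0.6]
finger_gap: 0.798
```

Emit:
play_rows(
  deltas=[
    [0, 0, 0, 0, 0, 0],
    [0, 0, 0, 0, 0, 0],
    [0, 0, 0, 0, 0, 0],
    [0, 0, 0, 0, 0, 0],
  ],
)

```text
t: 27.05
tcp_pos: [0.5811, -0.3569, 0.1724]
tool_rot: [-0.036, -0.706, 0.706, 0.036]
force: [0.3, 0.7, 0.9]
finger_gap: 0.797
```

Run:
```python
from h import *
show();m=camera_model('wrist');im=snapshot('wrist');cv2.imwrite('pics/w18.png',im[:,:,::-1])
B=blanks(im,m,.012)
for b in B: print(b)
e=min(B,key=lambda b:np.hypot(b[1][0]-.583,b[1][1]+.413))
print(e,delta([*e[1],-.003],np.radians(e[4]-90)).round(4))
```

```text
t 27.05 tcp [ 0.5811 -0.3569  0.1724] jawyaw -95.9 down [ 0. -0. -1.] q [-0.71  0.67  1.33  0.    1.14  0.96] F [0.3 0.7 0.9] gap 0.797
(array([ 44., 174.]), (0.6121, -0.1079), 69.1, 51.5, -4.3)
(array([384., 172.]), (0.5815, -0.4145), 68.4, 52.1, -6.1)
(array([199., 161.]), (0.6093, -0.2498), 69.2, 51.6, -0.9)
(array([384., 172.]), (0.5815, -0.4145), 68.4, 52.1, -6.1) [-0.0059  0.1758  0.0569 -0.0007  0.0041 -0.0008]
```

View pics/w18.png

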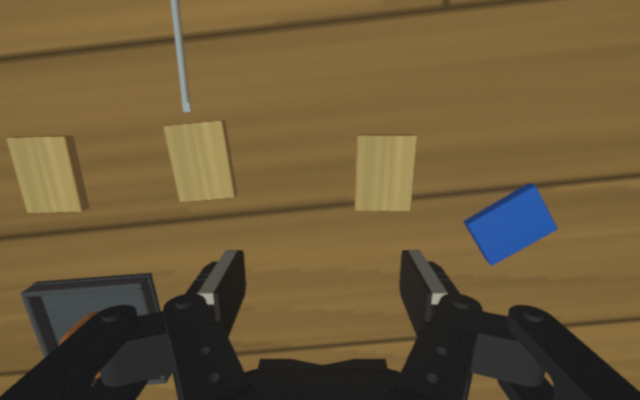

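Emit:
play_rows(
  deltas=[
    [-0.003, 0.02, 0.028, 0, 0.002, 0],
    [-0.006, 0.05, 0.056, 0, 0.004, 0],
    [-0.006, 0.09, 0.056, 0, 0.004, 0],
    [-0.006, 0.13, 0.056, 0, 0.004, 0],
    [-0.006, 0.16, 0.056, 0, 0.004, 0],
    [-0.006, 0.171, 0.056, 0, 0.004, 0],
    [-0.006, 0.175, 0.056, 0, 0.004, 0],
    [-0.006, 0.175, 0.056, 0, 0.004, 0],
  ],
)

```text
t: 27.9
tcp_pos: [0.5827, -0.4157, -0.0008]
tool_rot: [-0.039, -0.705, 0.707, 0.037]
force: [0.2, 0.3, 0.6]
finger_gap: 0.798
```

Emit:
play_rows(
  deltas=[
    [0, 0, 0, 0, 0, 0],
    [0, 0, 0, 0, 0, 0],
    [0, 0, 0, 0, 0, 0],
    [0, 0, 0, 0, 0, 0],
    [0, 0, 0, 0, 0, 0],
  ],
  gripper=0.0,
)

```text
t: 28.4
tcp_pos: [0.5834, -0.417, 0.0011]
tool_rot: [-0.04, -0.704, 0.708, 0.036]
force: [-0.1, 0.6, 6.9]
finger_gap: 0.587
```

Run:
```python
from h import *
show();m=camera_model('wrist');im=snapshot('wrist');cv2.imwrite('pics/w19.png',im[:,:,::-1]);held(im,m)
```

```text
t 28.4 tcp [ 0.5834 -0.417   0.0011] jawyaw -96.2 down [ 0.005 -0.005 -1.   ] q [-0.78  0.92  1.31  0.    0.9   0.9 ] F [-0.1  0.6  6.9] gap 0.587
held (array([322., 269.]), (0.5819, -0.4172), 67.9, 50.8, -6.2) tool xz off [0.0014 0.0004]
```

View pics/w19.png

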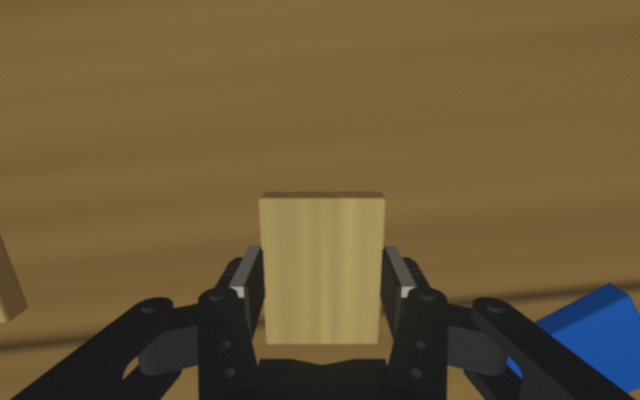

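Emit:
play_rows(
  deltas=[
    [0, -0.01, 0, 0, 0, 0],
    [0, -0.04, 0, 0, 0, 0],
    [0, -0.08, 0, 0, 0, 0],
    [0, -0.12, 0, 0, 0, 0],
    [0, -0.145, 0, 0, 0, 0],
    [0, -0.145, 0, 0, 0, 0],
    [0, -0.145, 0, 0, 0, 0],
  ],
)

```text
t: 29.15
tcp_pos: [0.5815, -0.4154, 0.1441]
tool_rot: [-0.039, -0.705, 0.707, 0.037]
force: [-0.9, 0.4, -0.1]
finger_gap: 0.591
```

Run:
```python
from h import *
show(); print(delta([.5088,.2277,.14],np.radians(-82)).round(4))
```

```text
t 29.15 tcp [ 0.5815 -0.4154  0.1441] jawyaw -96.2 down [ 0.002 -0.003 -1.   ] q [-0.78  0.74  1.26 -0.    1.14  0.9 ] F [-0.9  0.4 -0.1] gap 0.591
[ 0.1417  0.0023 -0.6315 -0.0026 -0.2478 -0.0024]
```

Emit:
play_rows(
  deltas=[
    [0.007, 0, -0.03, 0, 0, 0],
    [0.017, 0, -0.075, 0, -0.03, 0],
    [0.027, 0, -0.12, 0, -0.06, 0],
    [0.037, 0, -0.165, 0, -0.09, 0],
    [0.047, 0, -0.21, 0, -0.12, 0],
    [0.057, 0, -0.255, 0, -0.14, 0],
    [0.067, 0, -0.3, 0, -0.16, 0],
    [0.077, 0, -0.345, 0, -0.18, 0],
    [0.087, 0, -0.39, 0, -0.2, 0],
    [0.098, 0, -0.435, 0, -0.22, 0],
    [0.108, 0, -0.48, 0, -0.24, 0],
    [0.118, 0, -0.525, 0, -0.248, 0],
  ],
)

```text
t: 30.35
tcp_pos: [0.5189, 0.1209, 0.1403]
tool_rot: [0.05, -0.705, 0.706, -0.048]
force: [1.3, -0.8, 0.4]
finger_gap: 0.583
```

Run:
```python
from h import *
show(); print(delta([.5088,.2277,.14],np.radians(-82)).round(4))
```

```text
t 30.35 tcp [0.5189 0.1209 0.1403] jawyaw -82.0 down [-0.003 -0.002 -1.   ] q [ 0.02  0.54  1.75 -0.    0.86  1.45] F [ 1.3 -0.8  0.4] gap 0.583
[-0.0049  0.0002 -0.1072 -0.0016  0.0004  0.0029]
```

Emit:
play_rows(
  deltas=[
    [-0.002, 0, -0.035, 0, 0, 0],
    [-0.003, 0, -0.075, 0, 0, 0],
    [-0.005, 0, -0.1, 0, 0, 0],
    [-0.005, 0, -0.11, 0, 0, 0],
    [-0.005, 0.03, -0.11, 0, 0, 0],
    [-0.005, 0.055, -0.11, 0, 0, 0],
    [-0.005, 0.07, -0.11, 0, 0, 0],
    [-0.005, 0.07, -0.11, 0, 0, 0],
    [-0.005, 0.07, -0.11, 0, 0, 0],
  ],
)

```text
t: 31.25
tcp_pos: [0.5103, 0.2279, 0.0712]
tool_rot: [0.049, -0.705, 0.706, -0.049]
force: [1.2, 0.5, -0.1]
finger_gap: 0.585
```

Run:
```python
from h import *
show();m=camera_model('wrist');im=snapshot('wrist');cv2.imwrite('pics/w20.png',im[:,:,::-1]);print(delta([.5088,.2277,.035],np.radians(-82)).round(4))
```

```text
t 31.25 tcp [0.5103 0.2279 0.0712] jawyaw -82.0 down [-0.    -0.003 -1.   ] q [ 0.22  0.67  1.72 -0.    0.74  1.66] F [ 1.2  0.5 -0.1] gap 0.585
[ 0.0022  0.037   0.     -0.0023 -0.0006 -0.0013]
```

View pics/w20.png

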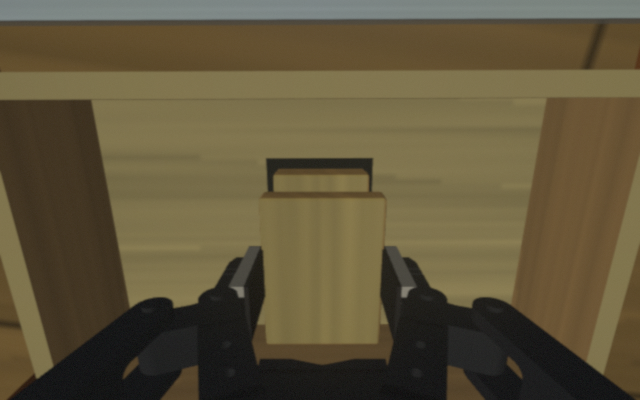

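Emit:
play_rows(
  deltas=[
    [0.002, 0.01, 0, 0, 0, 0],
    [0.002, 0.02, 0, 0, 0, 0],
    [0.002, 0.03, 0, 0, 0, 0],
    [0.002, 0.035, 0, 0, 0, 0],
    [0.002, 0.037, 0, 0, 0, 0],
    [0.002, 0.037, 0, 0, 0, 0],
  ],
)

```text
t: 31.9
tcp_pos: [0.5084, 0.2283, 0.0351]
tool_rot: [0.049, -0.705, 0.706, -0.05]
force: [-1.2, -1.5, 3.5]
finger_gap: 0.585
```

Run:
```python
from h import *
show(); print(delta([.5088,.2277,.035],np.radians(-82)).round(4))
```

```text
t 31.9 tcp [0.5084 0.2283 0.0351] jawyaw -82.0 down [ 0.001 -0.002 -1.   ] q [ 0.22  0.73  1.74 -0.    0.66  1.66] F [-1.2 -1.5  3.5] gap 0.585
[-0.0003  0.0001  0.0007 -0.0023  0.0004 -0.0005]
```

Emit:
play_rows(
  deltas=[
    [0, 0, 0, 0, 0, 0],
    [0, 0, 0, 0, 0, 0],
    [0, 0, 0, 0, 0, 0],
    [0, -0.02, 0, 0, 0, 0],
    [0, -0.06, 0, 0, 0, 0],
    [0, -0.1, 0, 0, 0, 0],
    [0, -0.13, 0, 0, 0, 0],
    [0, -0.14, 0, 0, 0, 0],
    [0, -0.14, 0, 0, 0, 0],
    [0, -0.14, 0, 0, 0, 0],
  ],
  gripper=0.068,
)

```text
t: 32.9
tcp_pos: [0.5076, 0.2284, 0.1737]
tool_rot: [0.05, -0.705, 0.706, -0.049]
force: [0.4, 0.4, -0.3]
finger_gap: 0.795
```

Run:
```python
from h import *
show();m=camera_model('wrist');im=snapshot('wrist');cv2.imwrite('pics/w21c.png',cv2.resize(im[120:240,270:370],None,fx=5,fy=5,interpolation=cv2.INTER_CUBIC)[:,:,::-1])
print(delta([.61,-.21,.17],np.radians(-91)).round(4))
```

```text
t 32.9 tcp [0.5076 0.2284 0.1737] jawyaw -82.0 down [-0.    -0.002 -1.   ] q [ 0.22  0.51  1.66 -0.    0.97  1.66] F [ 0.4  0.4 -0.3] gap 0.795
[-0.0406  0.0042  0.4483 -0.0026  0.1572  0.0018]
```

View pics/w21c.png

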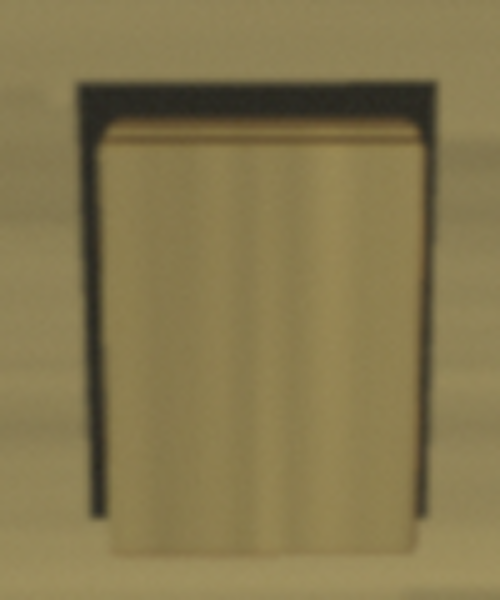

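Run:
```python
from h import *
m=camera_model('wrist'); w=lambda x,y:(270+x/5,120+y/5)
print(quadw(m,[w(*p) for p in [(98,141),(424,141),(415,553),(108,553)]],.046))
print(onz(m,w(262,122),.034),onz(m,w(262,141),.046))
```

```text
(array([0.5065, 0.227 ]), array([0.0514, 0.0697, 0.052 , 0.0696]), np.float64(8.0))
[0.54243358 0.23186349 0.034     ] [0.54098536 0.23170627 0.046     ]
```

Emit:
play_rows(
  deltas=[
    [-0.04, 0.004, 0.448, 0, 0.157, 0],
    [-0.04, 0.004, 0.448, 0, 0.157, 0],
    [-0.04, 0.004, 0.448, 0, 0.157, 0],
    [-0.04, 0.004, 0.448, 0, 0.157, 0],
    [-0.04, 0.004, 0.448, 0, 0.157, 0],
    [-0.04, 0.004, 0.448, 0, 0.157, 0],
    [-0.04, 0.004, 0.448, 0, 0.157, 0],
    [-0.04, 0.004, 0.448, 0, 0.157, 0],
    [-0.04, 0.004, 0.448, 0, 0.157, 0],
    [-0.04, 0.004, 0.448, 0, 0.157, 0],
    [-0.04, 0.004, 0.448, 0, 0.157, 0],
    [-0.04, 0.004, 0.448, 0, 0.157, 0],
  ],
)

```text
t: 34.15
tcp_pos: [0.6093, -0.2079, 0.1701]
tool_rot: [0.005, 0.707, -0.707, -0.007]
force: [0.1, 1.0, -0.0]
finger_gap: 0.797
```

Emit:
play_rows(
  deltas=[
    [0, 0, 0, 0, 0, 0],
    [0, 0, 0, 0, 0, 0],
  ],
)

```text
t: 34.35
tcp_pos: [0.6104, -0.2077, 0.1718]
tool_rot: [-0.006, -0.707, 0.708, 0.005]
force: [-0.2, 0.4, 0.2]
finger_gap: 0.795
```

Run:
```python
from h import *
show();m=camera_model('wrist');im=snapshot('wrist');cv2.imwrite('pics/w22.png',im[:,:,::-1])
B=blanks(im,m,.012)
for b in B: print(b)
e=min(B,key=lambda b:np.hypot(b[1][0]-.609,b[1][1]+.25))
print(e,delta([*e[1],-.003],np.radians(e[4]-90)).round(4))
```

```text
t 34.35 tcp [ 0.6104 -0.2077  0.1718] jawyaw -90.9 down [ 0.001 -0.001 -1.   ] q [-0.5   0.62  1.44 -0.    1.08  1.09] F [-0.2  0.4  0.2] gap 0.795
(array([367., 180.]), (0.6093, -0.2499), 68.0, 52.1, -0.9)
(array([211., 180.]), (0.6119, -0.1077), 69.0, 51.0, -4.8)
(array([367., 180.]), (0.6093, -0.2499), 68.0, 52.1, -0.9) [ 0.0009  0.175   0.0417 -0.0016  0.0004 -0.0015]
```

View pics/w22.png

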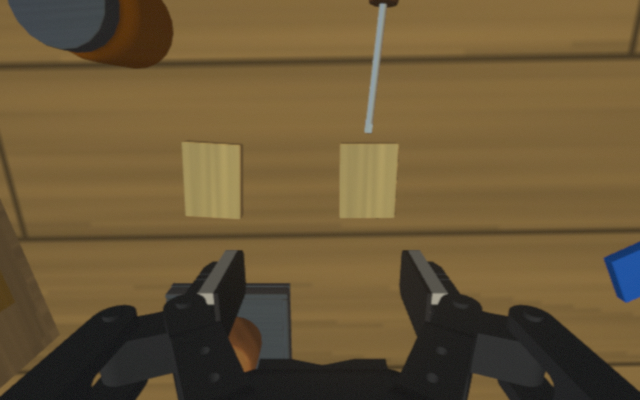

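Emit:
play_rows(
  deltas=[
    [0, 0.02, 0.021, 0, 0, 0],
    [0.001, 0.05, 0.041, 0, 0, 0],
    [0.001, 0.09, 0.041, 0, 0, 0],
    [0.001, 0.13, 0.041, 0, 0, 0],
    [0.001, 0.16, 0.041, 0, 0, 0],
    [0.001, 0.171, 0.041, 0, 0, 0],
    [0.001, 0.175, 0.041, 0, 0, 0],
    [0.001, 0.175, 0.041, 0, 0, 0],
  ],
)

```text
t: 35.2
tcp_pos: [0.61, -0.2508, -0.0022]
tool_rot: [-0.007, -0.706, 0.708, 0.005]
force: [0.3, 0.2, -0.1]
finger_gap: 0.796
```

Emit:
play_rows(
  deltas=[
    [0, 0, 0, 0, 0, 0],
    [0, 0, 0, 0, 0, 0],
    [0, 0, 0, 0, 0, 0],
    [0, 0, 0, 0, 0, 0],
    [0, 0, 0, 0, 0, 0],
  ],
  gripper=0.0,
)

```text
t: 35.7
tcp_pos: [0.6109, -0.2516, -0.0005]
tool_rot: [-0.008, -0.706, 0.709, 0.004]
force: [0.4, 1.2, 6.8]
finger_gap: 0.593
```

Run:
```python
from h import *
show();m=camera_model('wrist');im=snapshot('wrist');cv2.imwrite('pics/w23.png',im[:,:,::-1]);held(im,m)
```

```text
t 35.7 tcp [ 6.109e-01 -2.516e-01 -5.000e-04] jawyaw -91.0 down [ 0.006 -0.004 -1.   ] q [-0.56  0.87  1.48 -0.    0.79  1.03] F [0.4 1.2 6.8] gap 0.593
held (array([322., 270.]), (0.6088, -0.2519), 68.8, 51.4, -1.1) tool xz off [0.002  0.0004]
```

View pics/w23.png

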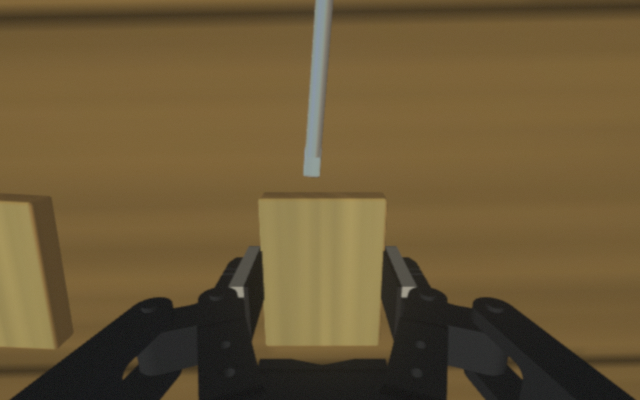

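Emit:
play_rows(
  deltas=[
    [0, -0.01, 0, 0, 0, 0],
    [0, -0.04, 0, 0, 0, 0],
    [0, -0.08, 0, 0, 0, 0],
    [0, -0.12, 0, 0, 0, 0],
    [0, -0.145, 0, 0, 0, 0],
    [0, -0.145, 0, 0, 0, 0],
    [0, -0.145, 0, 0, 0, 0],
  ],
)

```text
t: 36.45
tcp_pos: [0.6088, -0.2504, 0.1428]
tool_rot: [-0.007, -0.706, 0.708, 0.005]
force: [0.3, 0.8, -0.4]
finger_gap: 0.588
```

Run:
```python
from h import *
show(); print(delta([.5095,.2278,.14],np.radians(-82)).round(4))
```

```text
t 36.45 tcp [ 0.6088 -0.2504  0.1428] jawyaw -91.0 down [ 0.003 -0.002 -1.   ] q [-0.56  0.67  1.42 -0.    1.04  1.03] F [ 0.3  0.8 -0.4] gap 0.588
[ 0.1075  0.0014 -0.4764 -0.0026 -0.1568 -0.0025]
```

Emit:
play_rows(
  deltas=[
    [0.007, 0, -0.03, 0, 0, 0],
    [0.017, 0, -0.075, 0, -0.03, 0],
    [0.027, 0, -0.12, 0, -0.05, 0],
    [0.037, 0, -0.165, 0, -0.07, 0],
    [0.047, 0, -0.21, 0, -0.09, 0],
    [0.057, 0, -0.255, 0, -0.11, 0],
    [0.068, 0, -0.3, 0, -0.13, 0],
    [0.078, 0, -0.345, 0, -0.15, 0],
    [0.088, 0, -0.39, 0, -0.157, 0],
    [0.098, 0, -0.435, 0, -0.157, 0],
    [0.105, 0, -0.465, -0.003, -0.157, 0],
    [0.108, 0, -0.477, -0.003, -0.157, 0],
  ],
)

```text
t: 37.65
tcp_pos: [0.5066, 0.2307, 0.1391]
tool_rot: [-0.052, 0.706, -0.705, 0.05]
force: [-0.9, 0.5, -0.4]
finger_gap: 0.592
```

Emit:
play_rows(
  deltas=[
    [0, 0.02, 0, 0, 0, 0],
    [0, 0.05, 0, 0, 0, 0],
    [0, 0.06, 0, 0, 0, 0],
    [0, 0.06, 0, 0, 0, 0],
    [0, 0.06, 0, 0, 0, 0],
  ],
)

```text
t: 38.15
tcp_pos: [0.5095, 0.2278, 0.0809]
tool_rot: [-0.049, 0.706, -0.705, 0.05]
force: [0.5, -0.7, -0.1]
finger_gap: 0.583
```

Run:
```python
from h import *
show();m=camera_model('wrist');im=snapshot('wrist');cv2.imwrite('pics/w24.png',im[:,:,::-1]);print(delta([.5095,.2278,.0465],np.radians(-82)).round(4))
```

```text
t 38.15 tcp [0.5095 0.2278 0.0809] jawyaw -82.0 down [ 0.001  0.001 -1.   ] q [0.22 0.66 1.72 0.   0.76 1.65] F [ 0.5 -0.7 -0.1] gap 0.583
[ 0.0006  0.035   0.0002  0.0009 -0.0006 -0.0028]
```

View pics/w24.png

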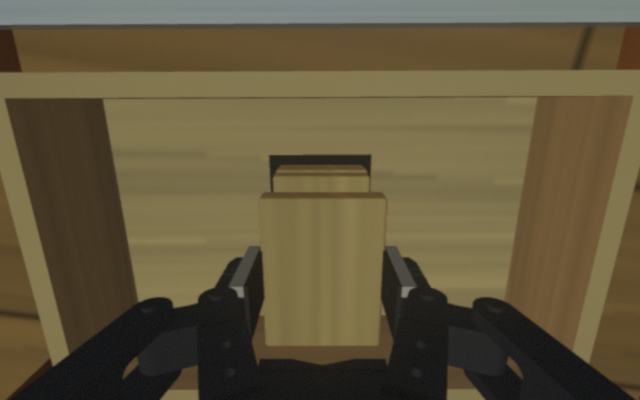

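Emit:
play_rows(
  deltas=[
    [0, 0.01, 0, 0, 0, 0],
    [0, 0.02, 0, 0, 0, 0],
    [0, 0.028, 0, 0, 0, 0],
    [0, 0.033, 0, 0, 0, 0],
    [0, 0.0355, 0, 0, 0, 0],
    [0, 0.0355, 0, 0, 0, 0],
  ],
)

```text
t: 38.8
tcp_pos: [0.509, 0.2284, 0.0456]
tool_rot: [-0.049, 0.706, -0.705, 0.05]
force: [-0.9, 0.5, 1.7]
finger_gap: 0.588
```

Run:
```python
from h import *
show(); print(delta([.5095,.2278,.0465],np.radians(-82)).round(4))
```

```text
t 38.8 tcp [0.509  0.2284 0.0456] jawyaw -82.0 down [ 0.001  0.001 -1.   ] q [0.22 0.72 1.74 0.   0.69 1.65] F [-0.9  0.5  1.7] gap 0.588
[-0.0004 -0.0009  0.0007  0.0007  0.0003 -0.0011]
```

Light contact; release and rise.

Emit:
play_rows(
  deltas=[
    [0, 0, 0, 0, 0, 0],
    [0, 0, 0, 0, 0, 0],
    [0, 0, 0, 0, 0, 0],
    [0, -0.02, 0, 0, 0, 0],
    [0, -0.06, 0, 0, 0, 0],
    [0, -0.1, 0, 0, 0, 0],
    [0, -0.12, 0, 0, 0, 0],
    [0, -0.13, 0, 0, 0, 0],
    [0, -0.13, 0, 0, 0, 0],
    [0, -0.13, 0, 0, 0, 0],
  ],
  gripper=0.068,
)

```text
t: 39.8
tcp_pos: [0.5084, 0.2281, 0.1744]
tool_rot: [-0.049, 0.706, -0.705, 0.049]
force: [0.7, -0.2, -0.9]
finger_gap: 0.799
```

Run:
```python
from h import *
show();m=camera_model('wrist');im=snapshot('wrist');cv2.imwrite('pics/w25c.png',cv2.resize(im[120:240,270:370],None,fx=5,fy=5,interpolation=cv2.INTER_CUBIC)[:,:,::-1])
print(delta([.59,-.09,.17],np.radians(-94.5)).round(4))
```

```text
t 39.8 tcp [0.5084 0.2281 0.1744] jawyaw -82.0 down [-0.     0.001 -1.   ] q [0.22 0.51 1.66 0.   0.97 1.65] F [ 0.7 -0.2 -0.9] gap 0.799
[-0.0368  0.0037  0.3263  0.0005  0.2183  0.0014]
```

View pics/w25c.png

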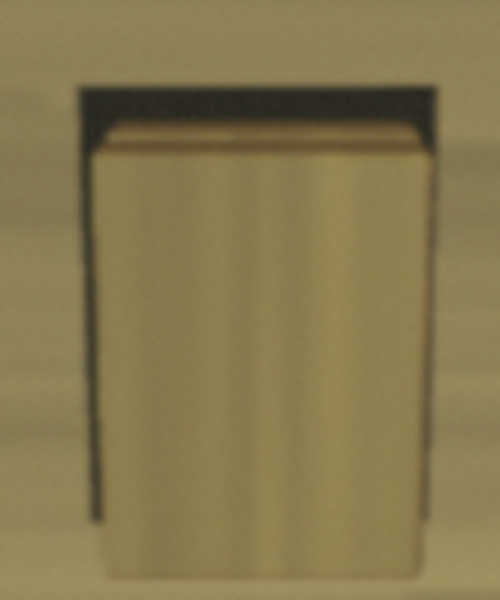

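Run:
```python
from h import *
m=camera_model('wrist'); w=lambda x,y:(270+x/5,120+y/5)
print(quadw(m,[w(*p) for p in [(92,152),(432,152),(423,577),(99,577)]],.058))
```

```text
(array([0.5074, 0.2271]), array([0.0515, 0.0693, 0.0528, 0.0693]), np.float64(7.8))
```

Emit:
play_rows(
  deltas=[
    [-0.036, 0.003, 0.326, 0, 0.218, 0],
    [-0.036, 0.003, 0.326, 0, 0.218, 0],
    [-0.036, 0.003, 0.326, 0, 0.218, 0],
    [-0.036, 0.003, 0.326, 0, 0.218, 0],
    [-0.036, 0.003, 0.326, 0, 0.218, 0],
    [-0.036, 0.003, 0.326, 0, 0.218, 0],
    [-0.036, 0.003, 0.326, 0, 0.218, 0],
    [-0.036, 0.003, 0.326, 0, 0.218, 0],
    [-0.036, 0.003, 0.326, 0, 0.218, 0],
    [-0.036, 0.003, 0.326, 0, 0.218, 0],
    [-0.036, 0.003, 0.326, 0, 0.218, 0],
  ],
)

```text
t: 40.95
tcp_pos: [0.5895, -0.0878, 0.1717]
tool_rot: [0.027, 0.707, -0.706, -0.027]
force: [-0.6, 0.6, 0.5]
finger_gap: 0.795
```

Run:
```python
from h import *
show();m=camera_model('wrist');im=snapshot('wrist');cv2.imwrite('pics/w26.png',im[:,:,::-1])
B=blanks(im,m,.012)
for b in B: print(b)
e=min(B,key=lambda b:np.hypot(b[1][0]-.612,b[1][1]+.108))
print(e,delta([*e[1],-.003],np.radians(e[4]-90)).round(4))
```

```text
t 40.95 tcp [ 0.5895 -0.0878  0.1717] jawyaw -94.4 down [ 0.     0.002 -1.   ] q [-0.34  0.56  1.57  0.    1.02  1.31] F [-0.6  0.6  0.5] gap 0.795
(array([ 43., 279.]), (0.5029, 0.186), 196.3, 105.3, -19.2)
(array([342., 153.]), (0.612, -0.108), 68.6, 51.9, -4.4)
(array([342., 153.]), (0.612, -0.108), 68.6, 51.9, -4.4) [-0.0237  0.1749  0.0186  0.0017  0.0006 -0.0005]
```

View pics/w26.png

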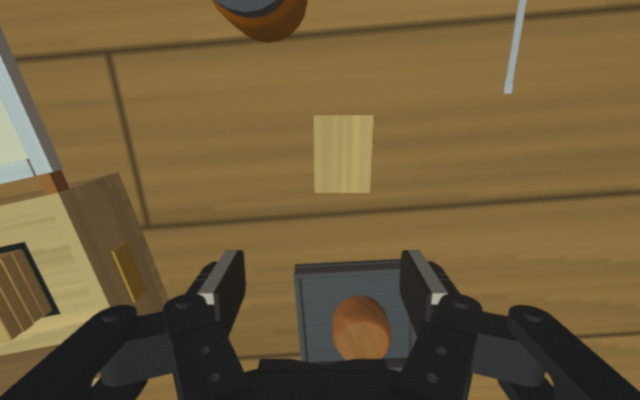

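Emit:
play_rows(
  deltas=[
    [-0.012, 0.02, 0.009, 0, 0, 0],
    [-0.023, 0.05, 0.0185, 0, 0, 0],
    [-0.0235, 0.09, 0.0185, 0, 0, 0],
    [-0.0235, 0.13, 0.0185, 0.002, 0, 0],
    [-0.0235, 0.16, 0.0185, 0.002, 0, 0],
    [-0.0235, 0.171, 0.0185, 0.002, 0, 0],
    [-0.0235, 0.175, 0.0185, 0.002, 0, 0],
    [-0.0235, 0.175, 0.0185, 0.002, 0, 0],
  ],
)

```text
t: 41.8
tcp_pos: [0.6132, -0.1093, -0.0021]
tool_rot: [-0.028, -0.706, 0.707, 0.026]
force: [0.3, 0.1, 0.7]
finger_gap: 0.795
```

Emit:
play_rows(
  deltas=[
    [0, 0, 0, 0, 0, 0],
    [0, 0, 0, 0, 0, 0],
    [0, 0, 0, 0, 0, 0],
    [0, 0, 0, 0, 0, 0],
    [0, 0, 0, 0, 0, 0],
  ],
  gripper=0.0,
)

```text
t: 42.3
tcp_pos: [0.6142, -0.1101, -0.0005]
tool_rot: [-0.03, -0.706, 0.707, 0.026]
force: [0.2, 0.9, 6.5]
finger_gap: 0.588
```

Run:
```python
from h import *
show();m=camera_model('wrist');im=snapshot('wrist');cv2.imwrite('pics/w27.png',im[:,:,::-1]);held(im,m)
```

```text
t 42.3 tcp [ 6.142e-01 -1.101e-01 -5.000e-04] jawyaw -94.5 down [ 0.006 -0.002 -1.   ] q [-0.36  0.84  1.58 -0.    0.72  1.29] F [0.2 0.9 6.5] gap 0.588
held (array([322., 272.]), (0.6114, -0.1103), 68.5, 51.5, -4.6) tool xz off [0.0026 0.0005]
```

View pics/w27.png

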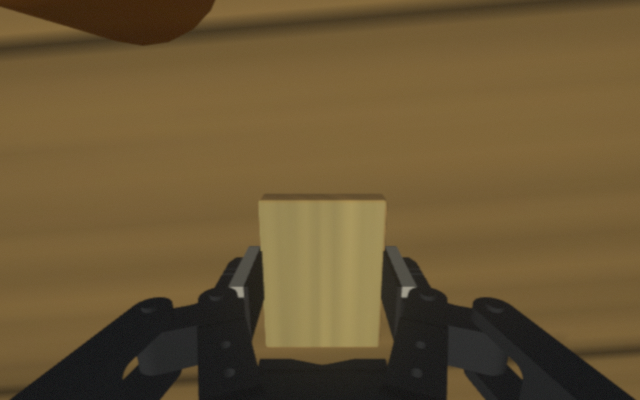

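Emit:
play_rows(
  deltas=[
    [0, -0.01, 0, 0, 0, 0],
    [0, -0.04, 0, 0, 0, 0],
    [0, -0.08, 0, 0, 0, 0],
    [0, -0.12, 0, 0, 0, 0],
    [0, -0.145, 0, 0, 0, 0],
    [0, -0.145, 0, 0, 0, 0],
    [0, -0.145, 0, 0, 0, 0],
  ],
)

```text
t: 43.05
tcp_pos: [0.6122, -0.1095, 0.1432]
tool_rot: [-0.029, -0.706, 0.707, 0.027]
force: [-0.0, -0.7, -0.5]
finger_gap: 0.592
```

Run:
```python
from h import *
show(); print(delta([.5098,.2278,.14],np.radians(-82)).round(4))
```

```text
t 43.05 tcp [ 0.6122 -0.1095  0.1432] jawyaw -94.5 down [ 0.003 -0.001 -1.   ] q [-0.36  0.63  1.52 -0.    0.99  1.29] F [-0.  -0.7 -0.5] gap 0.592
[ 0.1285  0.0025 -0.3282 -0.0015 -0.2179 -0.0027]
```

Emit:
play_rows(
  deltas=[
    [0.012, 0.001, -0.03, 0, -0.03, 0],
    [0.028, 0.001, -0.07, 0, -0.06, 0],
    [0.043, 0.001, -0.11, 0, -0.09, 0],
    [0.059, 0.001, -0.15, 0, -0.12, 0],
    [0.074, 0.001, -0.19, 0, -0.15, 0],
    [0.09, 0.001, -0.23, 0, -0.18, 0],
    [0.106, 0.001, -0.27, 0, -0.2, 0],
    [0.12, 0.001, -0.305, 0, -0.217, 0],
    [0.128, 0.001, -0.326, 0, -0.217, -0.002],
    [0.1285, 0.001, -0.328, 0, -0.217, -0.002],
  ],
)

```text
t: 44.05
tcp_pos: [0.507, 0.2298, 0.139]
tool_rot: [0.052, -0.705, 0.706, -0.049]
force: [0.1, 0.2, -0.7]
finger_gap: 0.587
```

Emit:
play_rows(
  deltas=[
    [0, 0.02, 0, 0, 0, 0],
    [0, 0.04, 0, 0, 0, 0],
    [0, 0.05, 0, 0, 0, 0],
    [0, 0.05, 0, 0, 0, 0],
    [0, 0.05, 0, 0, 0, 0],
  ],
)

```text
t: 44.55
tcp_pos: [0.5099, 0.227, 0.0905]
tool_rot: [0.049, -0.705, 0.706, -0.048]
force: [0.1, -0.1, -0.2]
finger_gap: 0.59
```

Run:
```python
from h import *
show();m=camera_model('wrist');im=snapshot('wrist');cv2.imwrite('pics/w28.png',im[:,:,::-1]);print(delta([.5098,.2278,.058],np.radians(-82)).round(4))
```

```text
t 44.55 tcp [0.5099 0.227  0.0905] jawyaw -82.1 down [-0.001 -0.001 -1.   ] q [ 0.22  0.64  1.72 -0.    0.78  1.65] F [ 0.1 -0.1 -0.2] gap 0.59
[ 0.0004  0.0331 -0.0007 -0.0009 -0.0014  0.0001]
```

View pics/w28.png

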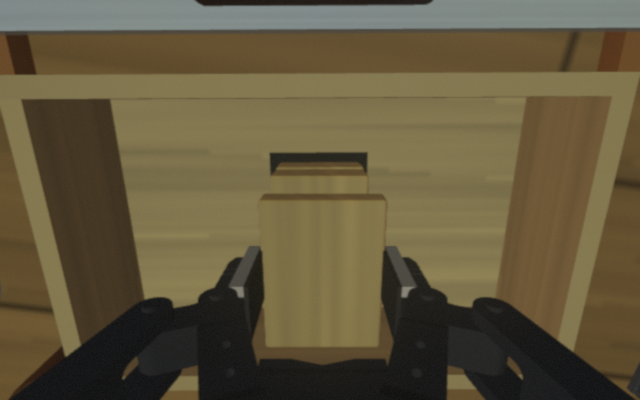

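Emit:
play_rows(
  deltas=[
    [0, 0.01, -0.0007, 0, 0, 0],
    [0, 0.02, -0.0007, 0, 0, 0],
    [0, 0.027, -0.0007, 0, 0, 0],
    [0, 0.031, -0.0007, 0, 0, 0],
    [0, 0.033, -0.0007, 0, 0, 0],
    [0, 0.033, -0.0007, 0, 0, 0],
  ],
)

```text
t: 45.2
tcp_pos: [0.5095, 0.2282, 0.0577]
tool_rot: [0.049, -0.705, 0.706, -0.049]
force: [0.3, -1.0, 0.6]
finger_gap: 0.587
```

Run:
```python
from h import *
show(); print(delta([.5098,.2278,.058],np.radians(-82)).round(4))
```

```text
t 45.2 tcp [0.5095 0.2282 0.0577] jawyaw -82.0 down [-0.001 -0.001 -1.   ] q [ 0.22  0.7   1.73 -0.    0.71  1.65] F [ 0.3 -1.   0.6] gap 0.587
[-0.0002 -0.0003  0.0004 -0.0009 -0.0007  0.0009]
```

Emit:
play_rows(
  deltas=[
    [0, 0.0007, 0, 0, 0, 0],
    [0, 0.0007, 0, 0, 0, 0],
  ],
)

```text
t: 45.4
tcp_pos: [0.5098, 0.2283, 0.0575]
tool_rot: [0.049, -0.705, 0.706, -0.049]
force: [-0.8, 0.2, 3.6]
finger_gap: 0.588
```

Emit:
play_rows(
  deltas=[
    [0, 0, 0, 0, 0, 0],
    [0, 0, 0, 0, 0, 0],
    [0, 0, 0, 0, 0, 0],
    [0, -0.02, 0, 0, 0, 0],
    [0, -0.06, 0, 0, 0, 0],
    [0, -0.1, 0, 0, 0, 0],
    [0, -0.115, 0, 0, 0, 0],
    [0, -0.12, 0, 0, 0, 0],
    [0, -0.12, 0, 0, 0, 0],
    [0, -0.12, 0, 0, 0, 0],
  ],
  gripper=0.068,
)

```text
t: 46.4
tcp_pos: [0.5088, 0.228, 0.1758]
tool_rot: [0.05, -0.705, 0.706, -0.048]
force: [-0.4, 0.3, -0.2]
finger_gap: 0.797
```

Run:
```python
from h import *
show();m=camera_model('wrist');im=snapshot('wrist');cv2.imwrite('pics/w29.png',im[:,:,::-1]);cv2.imwrite('pics/w29c.png',cv2.resize(im[120:250,270:370],None,fx=4.6,fy=4.6,interpolation=cv2.INTER_CUBIC)[:,:,::-1])
```

```text
t 46.4 tcp [0.5088 0.228  0.1758] jawyaw -82.1 down [-0.003 -0.002 -1.   ] q [ 0.22  0.51  1.66 -0.    0.98  1.65] F [-0.4  0.3 -0.2] gap 0.797
```

View pics/w29.png

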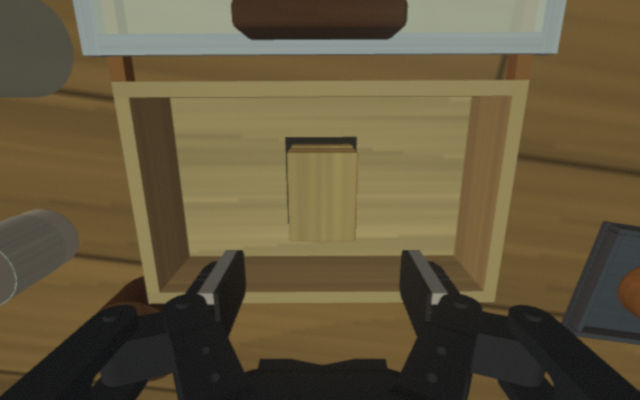

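View pics/w29c.png

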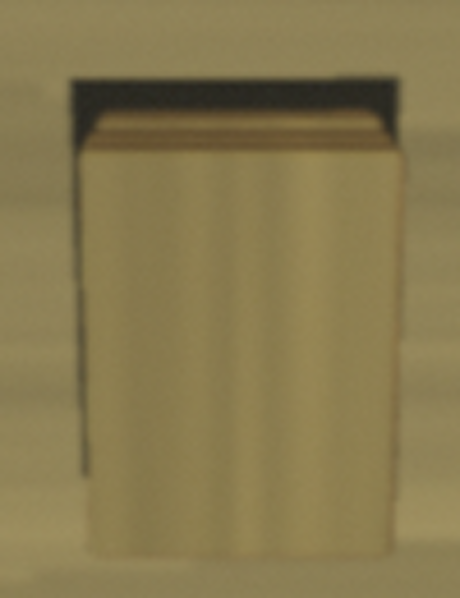

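Run:
```python
from h import *
m=camera_model('wrist'); w=lambda x,y:(270+x/4.6,120+y/4.6)
print(quadw(m,[w(*p) for p in [(81,151),(402,151),(394,555),(90,555)]],.070))
print(delta([.6215,.2434,.19],np.radians(8)).round(4))
```

```text
(array([0.5075, 0.2266]), array([0.0508, 0.0692, 0.0519, 0.0692]), np.float64(8.0))
[-1.1380e-01 -1.4900e-02  4.0000e-04 -3.9000e-03  1.5698e+00  2.2000e-03]
```

Emit:
play_rows(
  deltas=[
    [-0.01, -0.015, 0, 0, -0.14, 0],
    [-0.02, -0.015, 0, 0, -0.28, 0],
    [-0.03, -0.015, 0, 0, -0.42, 0],
    [-0.045, -0.015, 0, 0, -0.56, 0],
    [-0.06, -0.015, 0, 0, -0.7, 0],
    [-0.075, -0.015, 0, 0, -0.84, 0],
    [-0.09, -0.015, 0, 0, -0.98, 0],
    [-0.1, -0.015, 0, 0, -1.12, 0],
    [-0.11, -0.015, 0, 0, -1.26, 0],
    [-0.113, -0.015, 0, 0, -1.4, 0],
    [-0.113, -0.015, 0, 0, -1.54, 0],
    [-0.113, -0.015, 0, 0, -1.572, 0],
  ],
  gripper=0.05,
)

```text
t: 47.65
tcp_pos: [0.6209, 0.2437, 0.1897]
tool_rot: [0.536, -0.464, 0.462, -0.533]
force: [0.0, 0.8, -0.3]
finger_gap: 0.587
```

Run:
```python
from h import *
show();m=camera_model('wrist');im=snapshot('wrist');cv2.imwrite('pics/w30.png',im[:,:,::-1]);print(delta([.6215,.2434,.1],np.radians(8)).round(4))
print([proj(m,p).round(0) for p in [[.6215,.2434,.126],[.6215+.0063,.2434-.0446,.126]]])
```

```text
t 47.65 tcp [0.6209 0.2437 0.1897] jawyaw 8.2 down [-0.004 -0.002 -1.   ] q [ 0.21  0.63  1.36 -0.    1.16  0.06] F [ 0.   0.8 -0.3] gap 0.587
[0.0003 0.0897 0.001  0.0044 0.0026 0.0011]
[array([324., 215.]), array([324., 278.])]
```

View pics/w30.png

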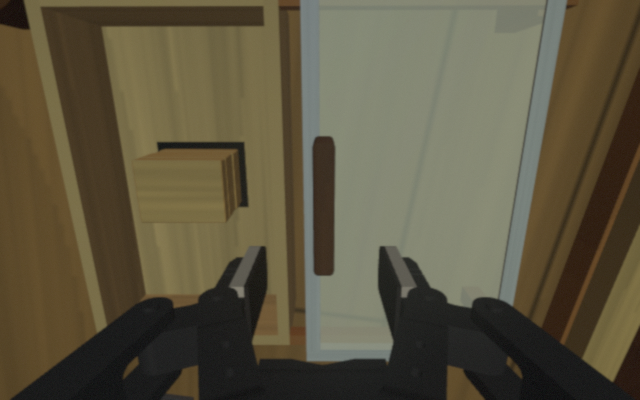

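Emit:
play_rows(
  deltas=[
    [0, 0.03, 0.001, 0.004, 0.002, 0],
    [0, 0.06, 0.001, 0.004, 0.002, 0],
    [0, 0.08, 0.001, 0.004, 0.002, 0],
    [0, 0.089, 0.001, 0.004, 0.002, 0],
    [0, 0.089, 0.001, 0.004, 0.002, 0],
  ],
)

```text
t: 48.2
tcp_pos: [0.6211, 0.2436, 0.1005]
tool_rot: [0.534, -0.464, 0.464, -0.533]
force: [-0.1, 0.1, -0.3]
finger_gap: 0.583
```

Emit:
play_rows(
  deltas=[
    [0, 0, 0, 0, 0, 0],
    [0, 0, 0, 0, 0, 0],
    [0, 0, 0, 0, 0, 0],
    [0, 0, 0, 0, 0, 0],
    [0, 0, 0, 0, 0, 0],
  ],
  gripper=0.0,
  force=50,
)

```text
t: 48.7
tcp_pos: [0.6231, 0.2442, 0.1045]
tool_rot: [-0.532, 0.463, -0.466, 0.535]
force: [-1.4, -0.5, 5.1]
finger_gap: 0.147
```

Run:
```python
from h import *
show();s=sense(); print((s['tcp_pos'][:2]-[.5077,.2272])@[.9903,.1392],delta([.5077-.0711*.9903,.2272-.0711*.1392,.101],np.radians(8)).round(4))
```

```text
t 48.7 tcp [0.6231 0.2442 0.1045] jawyaw 7.9 down [ 0.005 -0.    -1.   ] q [ 0.21  0.73  1.42 -0.    0.99  0.07] F [-1.4 -0.5  5.1] gap 0.147
0.11664824798400855 [ 0.001   0.0026 -0.1878 -0.0052 -0.0012  0.0008]
```

Emit:
play_rows(
  deltas=[
    [0, 0, -0.01, 0, 0, 0],
    [0, 0, -0.03, 0, 0, 0],
    [0, 0, -0.05, 0, 0, 0],
    [0, 0, -0.07, 0, 0, 0],
    [0, 0, -0.09, 0, 0, 0],
    [0, 0, -0.11, 0, 0, 0],
    [0, 0, -0.13, 0, 0, 0],
    [0, 0, -0.15, 0, 0, 0],
    [0, 0, -0.165, 0, 0, 0],
    [0, 0, -0.175, 0, 0, 0],
    [0, 0, -0.18, 0, 0, 0],
    [0, 0, -0.18, 0, 0, 0],
  ],
)

```text
t: 49.9
tcp_pos: [0.445, 0.2186, 0.1044]
tool_rot: [-0.532, 0.462, -0.466, 0.535]
force: [0.0, -4.4, 14.8]
finger_gap: 0.151
```

Run:
```python
from h import *
show();s=sense(); print((s['tcp_pos'][:2]-[.5077,.2272])@[.9903,.1392])
```

```text
t 49.9 tcp [0.445  0.2186 0.1044] jawyaw 8.0 down [ 0.007 -0.001 -1.   ] q [ 0.23  0.56  1.87 -0.    0.7   0.1 ] F [ 0.  -4.4 14.8] gap 0.151
-0.0632883987243859
```

Emit:
play_rows(
  deltas=[
    [0, -0.001, -0.003, 0, 0, 0],
    [0, -0.0015, -0.006, 0, 0, 0],
    [0, -0.0015, -0.008, 0, 0, 0],
    [0, -0.0015, -0.008, 0, 0, 0],
  ],
)

```text
t: 50.3
tcp_pos: [0.4378, 0.2176, 0.1045]
tool_rot: [-0.532, 0.462, -0.466, 0.535]
force: [3.7, -5.2, 4.6]
finger_gap: 0.154
```

Run:
```python
from h import *
show();s=sense(); print((s['tcp_pos'][:2]-[.5077,.2272])@[.9903,.1392])
```

```text
t 50.3 tcp [0.4378 0.2176 0.1045] jawyaw 8.0 down [ 0.007 -0.001 -1.   ] q [ 0.23  0.55  1.89 -0.    0.69  0.1 ] F [ 3.7 -5.2  4.6] gap 0.154
-0.07058020772824102
```

Push a little further to feel for the end stop.

Emit:
play_rows(
  deltas=[
    [0, 0, -0.002, 0, 0, 0],
    [0, 0, -0.004, 0, 0, 0],
    [0, 0, -0.004, 0, 0, 0],
  ],
)

```text
t: 50.6
tcp_pos: [0.4378, 0.2176, 0.1045]
tool_rot: [-0.53, 0.46, -0.468, 0.537]
force: [10.5, -3.8, -1.2]
finger_gap: 0.149
```

Run:
```python
from h import *
show();s=sense(); print((s['tcp_pos'][:2]-[.5077,.2272])@[.9903,.1392])
```

```text
t 50.6 tcp [0.4378 0.2176 0.1045] jawyaw 7.9 down [ 0.015  0.001 -1.   ] q [ 0.23  0.55  1.89 -0.    0.68  0.1 ] F [10.5 -3.8 -1.2] gap 0.149
-0.07051499074573388
```

Emit:
play_rows(
  deltas=[
    [0, 0, 0.002, 0, 0, 0],
    [0, 0, 0.0025, 0, 0, 0],
  ],
)

```text
t: 50.8
tcp_pos: [0.4378, 0.2176, 0.1045]
tool_rot: [-0.531, 0.461, -0.467, 0.536]
force: [6.2, -4.0, 3.9]
finger_gap: 0.149
```

Emit:
play_rows(
  deltas=[
    [0, 0, 0, 0, 0, 0],
    [0, 0, 0, 0, 0, 0],
    [0, 0, 0, 0, 0, 0],
    [0, -0.02, 0, 0, 0, 0],
    [0, -0.06, 0, 0, 0, 0],
    [0, -0.1, 0, 0, 0, 0],
    [0.05, -0.15, 0.01, 0, 0, 0],
    [0.1, -0.19, 0.02, 0, 0, 0],
    [0.1, -0.19, 0.02, 0, 0, 0],
    [0.1, -0.19, 0.02, 0, 0, 0],
  ],
  gripper=0.05,
)

```text
t: 51.8
tcp_pos: [0.4707, 0.1196, 0.2972]
tool_rot: [-0.53, 0.462, -0.469, 0.535]
force: [0.4, 0.2, -0.0]
finger_gap: 0.583
```

Run:
```python
from h import *
show();m=camera_model('wrist');im=snapshot('wrist');cv2.imwrite('pics/w31.png',im[:,:,::-1]);np.save('w31.npy',m,allow_pickle=True)
cv2.imwrite('pics/w31c.png',cv2.resize(im[0:230,280:500],None,fx=2.6,fy=2.6,interpolation=cv2.INTER_CUBIC)[:,:,::-1])
im=snapshot('scene');cv2.imwrite('pics/s31.png',im[:,:,::-1])
```

```text
t 51.8 tcp [0.4707 0.1196 0.2972] jawyaw 7.7 down [ 0.012 -0.001 -1.   ] q [ 0.02  0.25  1.69 -0.    1.18 -0.12] F [ 0.4  0.2 -0. ] gap 0.583
```

View pics/w31.png

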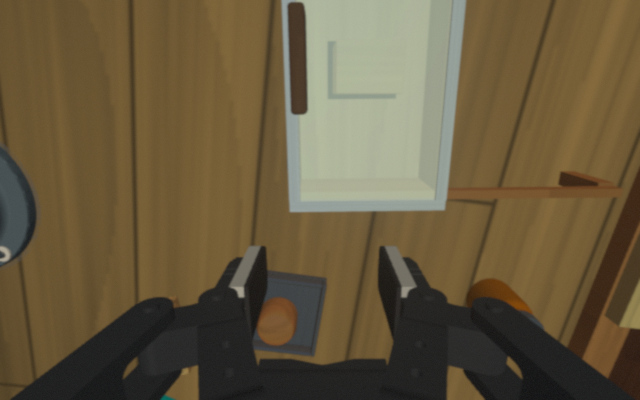

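View pics/s31.png

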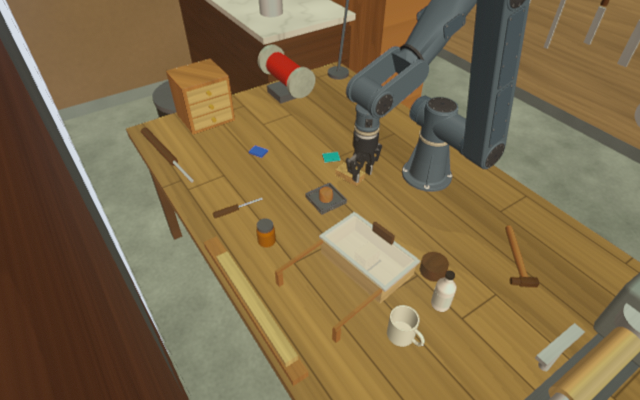

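Run:
```python
from h import *
m=np.load('w31.npy',allow_pickle=True).item()
e=np.array([.9903,.1392]);c=np.array([.5077,.2272])
for p in [(290,212),(446,209)]: print((onz(m,p,.085)[:2]-c)@e)
for p in [(289,4),(303,4),(307,112),(293,113)]: print('handle',(onz(m,p,.126)[:2]-c)@e)
```

```text
-0.08512974025466943
0.08590217120118651
handle -0.07638695666026735
handle -0.06492714570378512
handle -0.06325277444609137
handle -0.07573370441255212
```

View pics/w31c.png

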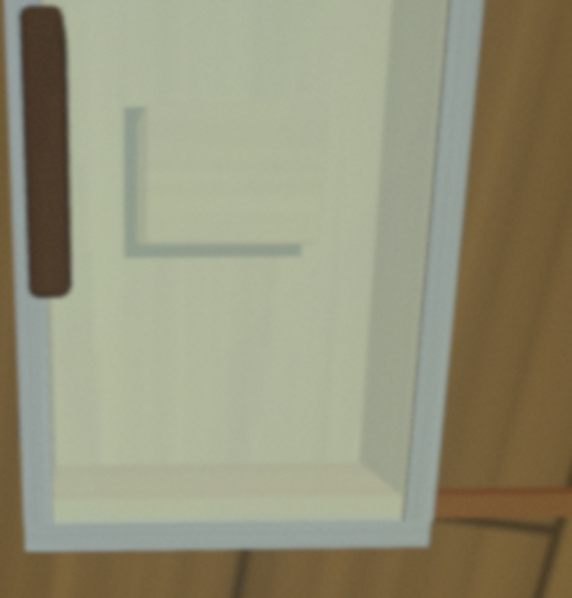

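Hatch centred over the box (edges at −85/+86 mm), end stop felt, pile visible on the mat, knob upright in the tray, arm clear.

```bash
python3 -c "
from station import *
print(sense()['force'],sense()['t']);print(sign_off())"
```

```text
[-0.9389109   0.85241922 -0.3581418 ] 51.9
the job is handed in; nothing more can be done
None
```

I finished the whole job and handed it in at about 52 s. `sign_off` gives no verdict, so the result rests on my own measurements.

- **Hatch back:** I gripped the handle and slid the hatch to about 0.186 m. It had started about 14 mm open.
- **Knob:** It stands upright in the middle of the steel tray. After release I checked it by eye in the wrist picture, and it was still there in the last pictures.
- **Blanks:** All five are in one pile on the mat. I measured each one from the wrist camera after placing it. All the centres lie within about 1.5 mm of one another and about 2 mm of the mat's centre, and the long sides are within about 0.3° of the mat's.
- **Hatch shut:** I pushed it home until the force rose to about 10 N with no further movement. Its edges then measured −85 and +86 mm from the box centre, which is shut to within about 1 mm.

One blank was knocked about 3 cm aside during the run, so I measured it again before picking it up. I did not touch the blue and turquoise look-alikes, the cork block or the bystanders. The arm was clear of everything at hand-in.

- **Calibration:** The top and scene cameras disagreed by up to about 11 mm on the hatch corners, so I used the wrist camera for all grasps and placings.
- **Unchecked after shutting:** With the hatch closed I could only see the pile faintly through it. I checked by eye that it was still on the mat and did not measure it again.

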